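Lay the tea tray for two

ROBOT

A 7-joint arm with a two-finger parallel gripper is mounted at the origin on the work surface. World frame = base frame: x ahead of the robot, y to its left, z up, the work surface at z = 0. Lengths are in m, angles in rad, forces in N, time in s.
With the tool pointing down it reaches from about 0.35 to 0.9 m from the base axis. Payload 8.1 kg.
Tool frame: the origin (TCP) lies on the centre line of the jaws, within the pads' length; the fingertips stand arm.tips_ahead ahead of it and the grasp point (between the pads) lies 8 mm behind it (arm.tips_ahead is the distance from the TCP to the fingertips, in m); z points along the fingers, y is the direction in which the jaws open and shut (so a half turn about z gives the same grasp; the last joint's range is limited). The gripper opens to 92 mm and grips with 3 to 60 N. Pads are 19 mm wide; open, the fingers measure 130 mm over their backs; the gripper's body (75 mm by 190 mm) begins 47 mm behind the grasp point.
Start: joints at [1.117, 0.434, 0.025, 1.573, -0.012, 1.134, -0.075], TCP at [0.215, -0.587, 0.213] pointing down, gripper open.
Joint ranges: [-2.62, 2.62], [-0.44, 2.09], [-1.27, 1.32], [0.08, 2.57], [-1.32, 4.46], [0.12, 2], [-2.74, 2.74]. Speed limits (rad/s): [2.22, 2.22, 3.01, 3.01, 3.14, 3.14, 3.14].

INTERFACE

Orientations are given as a rotation vector (axis times angle).
In Python, from cell import arm gives the robot as it stands. The module is installed in compiled form; this text tells all that it offers.
- The arm moves only by the tool jog_arm, never from a script. Its argument "moves" is a list of rows, each an object with "twist": the turn, a rotation vector about the tool's x, y, z in units of 10 degrees (1.0 is 10 degrees), a list of three; "xyz": the shift along the tool's x, y, z in units of 60 mm (1.0 is 60 mm), a list of three; "grip": the closure, from -1 (fully open) to 1 (shut). A call has 1 to 5 rows; each row is the pose to reach, as a shift and turn from the pose commanded when the call began, along the tool's axes at that moment; what a row does not reach only later rows make up. A row lasts 1/8 s, in which the tool goes at most 62.5 mm and 10.7 degrees, less where a joint would pass 70% of its speed; a pose out of reach is approached as far as the arm can. A call with a gripper value outside its range is refused whole. The fingers move at their own pace and stop on an object; "force" is the grip in N (left out, the last holds). Time passes only in rows, so rows that repeat a pose let the fingers close. It gives the time, the measured TCP pose, the force and the opening at its end, in the units of the state.
- arm.observe(): the state, without advancing time (a new reading comes with each control period).
- arm.get_image(name): name is "side" or "top" or "wrist"; returns the picture (420x560x3 uint8, blue, green, red); there is no depth.
- arm.camera_params(name): a dict with "mtx" (3x3 intrinsics, pixels), "T" (4x4, takes a point from camera to world coordinates); the wrist camera has in their place "T_tool_cam" (4x4, takes a point from camera to tool coordinates, whose origin is the TCP and whose axes are the flange's). Camera axes: x right, y down, z forward; pixel columns grow to the right and rows downward; lengths in m; the calibration is good to about 2 mm. The wrist camera is an equidistant fisheye: a pixel r from the principal point sees the ray r / f radians off the axis. A picture is of the moment at which its call begins: read the wrist's pose just before it. camera_params takes no time and is no camera call.
- arm.sign_off(): hands the job in, once; it reports no verdict.
The state is a dict: "clock": time; "joints": joint angles; "dq": joint speeds; "joint_efforts": joint torques, N m; "position": TCP position; "ee_rot": TCP orientation; "force": force on the tool from outside, world axes, zero at the start; "ft_torque": the same for the moment, N m; "width": opening from 0.0 (shut) to 1.0 (fully open).
Only numpy, scipy, OpenCV 4.12 (cv2) and the standard library are available. Lean on these libraries where they do the work, as an engineer would, in place of code of your own. Each camera call takes 0.05 s, during which the arm holds its last target. There are 200 camera calls.

TASK

Lay the tea tray for two guests: stand a small tea glass upright in the middle of each saucer, the lidded sugar bowl in the middle of the green coaster, and lay the teaspoon face up lengthwise in the middle of the long spoon dish. Set the glasses and the bowl down gently, without dropping them, and leave the saucers, coaster and spoon dish where they are on the tray. The tall water glass and the open nut bowl are not part of the tea service, so leave them where they stand.

Things in the scene. Friction and masses are not known exactly. Their poses are not given: they have to be found in the camera images.
- tea_glass_a: clear empty tea glass, one of two alike, gilt line at the rim; slightly tapered, 88 mm tall, 58 mm across at the rim, 55 mm at 25 mm up, 48 mm at the foot, wall 2.5 mm, about 0.13 kg. Can be gripped across its outside from above. Stands upright on the table. Origin: centre of its underside, z up along its axis
- tea_glass_b: clear empty tea glass, one of two alike, gilt line at the rim; slightly tapered, 88 mm tall, 58 mm across at the rim, 55 mm at 25 mm up, 48 mm at the foot, wall 2.5 mm, about 0.13 kg. Can be gripped across its outside from above. Stands upright on the table. Origin: centre of its underside, z up along its axis
- sugar_bowl: round white ceramic sugar bowl with its lid clipped on (they lift as one), 88 mm across, foot 54 mm across, about 0.32 kg. Lid top at 68 mm; on its middle an upright round knob 24 mm across, straight from 74 mm up to its top at 95 mm: the place to grip from above. Origin: centre of its underside, z up
- teaspoon: steel teaspoon, 132 mm long, 30 g, face up on the table, a fork (not listed) with the same handle beside it. Origin: middle of its length at the height of its underside; x towards the bowl, z up. The handle arches: within 24 mm of the origin it is a straight bar 7 mm wide, 9 to 15 mm above the table; grip it there from above, across it. Bowl oval, 29 x 42 mm, 9 mm high, centred at x = +46 mm
- saucer_a: white saucer, one of two alike, 106 mm across, gilt edge, loose on the steel tray; a flat round well 74 mm across, its floor 5 mm above the saucer's underside, inside a sloping rim 13 mm high. Origin: centre of its underside, z up
- saucer_b: white saucer, one of two alike, 106 mm across, gilt edge, loose on the steel tray; a flat round well 74 mm across, its floor 5 mm above the saucer's underside, inside a sloping rim 13 mm high. Origin: centre of its underside, z up
- coaster: round flat green plastic coaster, 94 mm across, 5 mm thick, loose on the steel tray. Origin: centre of its underside, z up. All four dishes stand on the tray, which does not move: steel, 290 x 390 mm, floor 3 mm above the table, rim 20 mm high, loop handles up to 50 mm high at its short ends; dishes 2 x 2, about 144 mm apart across it and 180 mm along it
- spoon_dish: shallow oblong white ceramic spoon dish, 165 mm long (x), 72 mm wide (y), walls 3 mm thick and 8 mm high, floor 3 mm thick, loose on the steel tray. Inside it measures 159 x 66 mm. Origin: centre of its underside, z up. Either end may take the spoon's bowl
- water_glass: tall clear water glass, to be left alone: 125 mm tall, 68 mm across at the rim, gilt line at the rim. Origin: centre of its underside, z up. It stands among the other upright things, at least 95 mm between centres; a clear candle glass (not listed), 64 mm across, 52 mm tall, with a white candle in it, stands among them too
- nut_bowl: open, empty white ceramic nut bowl without lid or knob, to be left alone: 86 mm across, 48 mm tall. Origin: centre of its underside, z up
Mind the look-alikes: they are no part of the job. Leave any blue or brown look-alike of the teaspoon alone.

How it is judged:
By the outcome, as a careful person would: the job done as asked, in the order asked, and still so for the second after the job is handed in, with the robot touching nothing.
It also fails if it takes over 112 s, if anything falls off the work surface, if the arm or the gripper's body presses on something with over 40 N, if the wrist force passes 120 N, or if a joint passes its speed limit or range.

## Working session

There is one attempt and no reset: what is moved stays moved. The work goes in short steps, Python scripts to look and compute and a tool call to move; the robot and the scene stay as the last step left them, time stands still between calls to the robot, and variables do not carry over. Pictures are saved under pics/ and viewed, about 12 in all and at most 16, crops included, and the job is handed in when it is done.

Besides the shell and the picture viewer there is one more tool, called after "Request:" as name(argument=value, ...) on one line, values as JSON. jog_arm: Moves the arm, as the interface text tells. Its arguments: {"type":"object","properties":{"moves":{"type":"array","items":{"type":"object","properties":{"twist":{"type":"array","items":{"type":"number"}},"xyz":{"type":"array","items":{"type":"number"}},"grip":{"type":"number"}}}},"force":{"type":"number"}},"required":["moves"]}

```bash
mkdir -p pics; cat > h.py <<'E'
import numpy as np, cv2
from cell import arm
from scipy.spatial.transform import Rotation as R
def pose():
    s=arm.observe(); return np.array(s["position"]),R.from_rotvec(s["ee_rot"]).as_matrix()
def ray(name,u,v,T=None):
    p=arm.camera_params(name); K=np.array(p["mtx"])
    if name=="wrist":
        x=(u-K[0,2])/K[0,0]; y=(v-K[1,2])/K[1,1]; r=np.hypot(x,y)+1e-12
        d=np.array([x/r*np.sin(r),y/r*np.sin(r),np.cos(r)])
        t,Rm=pose(); W=np.eye(4); W[:3,:3]=Rm; W[:3,3]=t; T=W@np.array(p["T_tool_cam"])
    else:
        d=np.linalg.inv(K)@[u,v,1]; T=np.array(p["T"])
    return T[:3,3],T[:3,:3]@d
def at(name,u,v,z):
    o,d=ray(name,u,v); return o+d*(z-o[2])/d[2]
def proj(name,P):
    p=arm.camera_params(name); K=np.array(p["mtx"])
    if name=="wrist":
        t,Rm=pose(); W=np.eye(4); W[:3,:3]=Rm; W[:3,3]=t; T=W@np.array(p["T_tool_cam"])
    else: T=np.array(p["T"])
    c=T[:3,:3].T@(np.array(P)-T[:3,3])
    if name=="wrist":
        r=np.hypot(c[0],c[1])+1e-12; th=np.arctan2(r,c[2]); return K[0,0]*th*c[0]/r+K[0,2],K[1,1]*th*c[1]/r+K[1,2]
    q=K@c; return q[:2]/q[2]
E
python3 - <<'E'
from h import *
s=arm.observe(); print(s); print(arm.tips_ahead)
for n in ("side","top","wrist"):
    print(n,arm.camera_params(n)); im=arm.get_image(n); cv2.imwrite(f"pics/{n}0.png",im)
    if n!="wrist": cv2.imwrite(f"pics/{n}0x.png",cv2.resize(im,(800,600),interpolation=cv2.INTER_CUBIC))
E
```

```text
{'clock': 0.0, 'joints': array([ 1.11739564,  0.43521045,  0.02496457,  1.57412613, -0.01160345,
        1.13399933, -0.07510009]), 'dq': array([ 2.53113203e-04,  1.26402582e-03, -1.66645267e-04,  7.61871598e-04,
       -2.30607610e-04, -3.27608666e-04,  4.58986916e-05]), 'joint_efforts': array([ 5.69893837e-04, -6.67838860e+01,  9.85093117e-01, -3.14455998e+01,
       -6.07313938e-02,  4.30686632e-02,  2.27439900e-04]), 'position': array([ 0.21454036, -0.58643746,  0.21214146]), 'ee_rot': array([-3.09188779e+00, -5.47846895e-01,  6.49412009e-04]), 'force': array([ 0.31504873,  0.1611175 , -0.77397466]), 'ft_torque': array([-0.0237144 , -0.00249068, -0.00162814]), 'width': 1.0003553729910926}
0.011
side {'mtx': array([[537.65610344,   0.        , 267.58344038],
       [  0.        , 537.65610344, 207.89387399],
       [  0.        ,   0.        ,   1.        ]]), 'T': array([[-0.9563013 , -0.2354605 ,  0.17333835,  0.23182911],
       [-0.29202976,  0.74005984, -0.60583006,  1.03064955],
       [ 0.0143683 , -0.62997603, -0.77648165,  1.15324834],
       [ 0.        ,  0.        ,  0
[... 269 characters left out ...]
0.99952494, -0.02714145,  0.01460276,  0.12113145],
       [-0.00981248, -0.16890823, -0.98558294,  1.42300003],
       [ 0.        ,  0.        ,  0.        ,  1.        ]])}
wrist {'mtx': array([[325.1922621 ,   0.        , 279.63662023],
       [  0.        , 325.1922621 , 214.50767477],
       [  0.        ,   0.        ,   1.        ]]), 'T_tool_cam': array([[ 1.46196908e-03, -9.53980226e-01, -2.99865957e-01,
         8.06660009e-02],
       [ 9.99998930e-01,  1.38182283e-03,  4.79333720e-04,
         4.43334287e-04],
       [-4.29132667e-05, -2.99866337e-01,  9.53981225e-01,
        -1.72700387e-01],
       [ 0.00000000e+00,  0.00000000e+00,  0.00000000e+00,
         1.00000000e+00]])}
```

View pics/top0x.png

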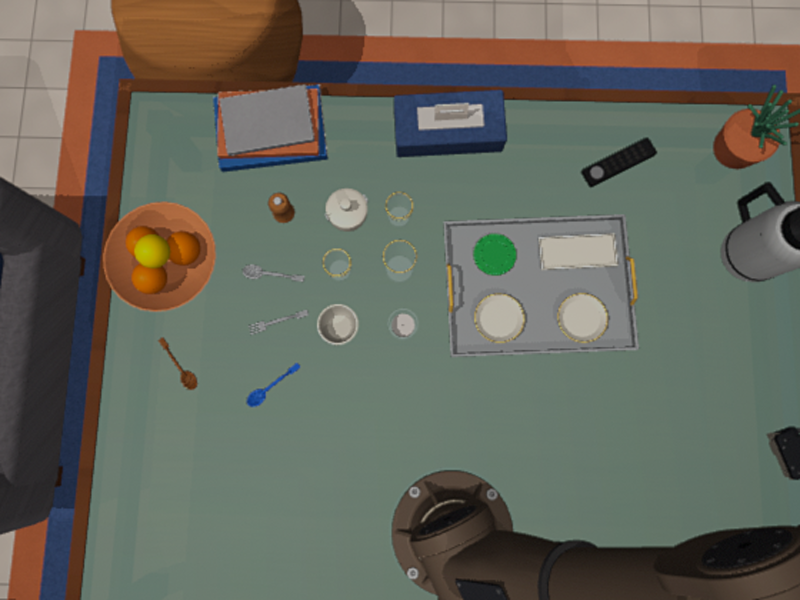

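View pics/side0x.png

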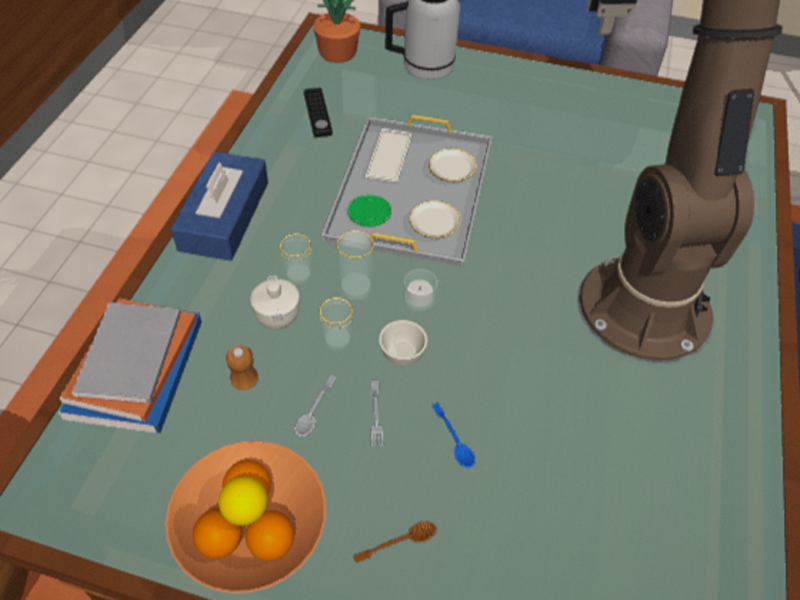

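The top view shows these candidates (800x600 pixels):
- **Tea glasses:** gilt-rimmed glasses at (400,207) and (337,262). The third at (400,257) is bigger, and the side view shows it is the tall one (355,245), so it is the water glass.
- **Candle glass:** (403,323).
- **Sugar bowl:** the bowl with a knob at (346,208). The nut bowl is at (337,325).
- **Teaspoon:** the steel one with an oval bowl at (252,270) to (303,278). The fork is at (250,327). The blue and brown spoons are decoys.

```bash
python3 - <<'E'
from h import *
im=cv2.imread("pics/top0.png"); si=cv2.imread("pics/side0.png")
def blobs(name,img,lo,hi,box,z,mn=15,k=5):
    h=cv2.cvtColor(img,cv2.COLOR_BGR2HSV); m=cv2.inRange(h,lo,hi)
    x0,y0,x1,y1=box; mm=np.zeros_like(m); mm[y0:y1,x0:x1]=m[y0:y1,x0:x1]
    mm=cv2.morphologyEx(mm,cv2.MORPH_CLOSE,np.ones((k,k)))
    for c in cv2.findContours(mm,cv2.RETR_EXTERNAL,cv2.CHAIN_APPROX_NONE)[0]:
        if len(c)<mn: continue
        (cx,cy),(a,b),t=cv2.fitEllipse(cv2.convexHull(c)) if len(cv2.convexHull(c))>=5 else cv2.minAreaRect(c)
        print(name,"px",round(cx,1),round(cy,1),"ax",round(a,1),round(b,1),"ang",round(t),"area",cv2.contourArea(c),"world",at(name,cx,cy,z).round(4))
Y=((18,70,70),(36,255,255))
print("gilt top z=.088"); blobs("top",im,*Y,(200,120,300,200),.088)
print("gilt side z=.088"); blobs("side",si,*Y,(190,160,270,235),.088)
print("saucers z=.016"); blobs("top",im,*Y,(318,195,440,250),.016)
print("coaster z=.008"); blobs("top",im,(50,120,60),(80,255,255),(310,150,370,200),.008)
print("coaster side"); blobs("side",si,(50,120,60),(80,255,255),(220,120,300,180),.008)
print("white: dish z=.011, sugar"); W=((0,0,170),(35,45,255)); blobs("top",im,*W,(370,155,440,195),.011)
blobs("top",im,*W,(220,125,262,165),.05)
print("spoon"); 
g=cv2.cvtColor(im,cv2.COLOR_BGR2HSV)
blobs("top",im,(0,0,100),(180,40,255),(165,180,215,200),.008)
for n,p in (("knob top",(346,203)),("spoon bowl",(252,270)),("spoon tail",(303,278))):
    print(n,at("top",p[0]*.7,p[1]*.7,.095 if n[0]=='k' else .006))
for p in ((274,281),): print("knob side",at("side",p[0]*.7,p[1]*.7,.095))
for p in ((304,428),(333,378)): print("spoon side",at("side",p[0]*.7,p[1]*.7,.006))
print(at("top",444*.7,221*.7,.02),at("top",636*.7,348*.7,.02))
c=im[115:250,160:460]; cv2.imwrite("pics/crop1.png",cv2.resize(c,(800,360),interpolation=cv2.INTER_CUBIC))
E
```

```text
gilt top z=.088
top px 280.9 185.7 ax 9.3 16.6 ang 81 area 2.5 world [0.5328 0.1162 0.088 ]
top px 268.7 181.7 ax 11.4 1.6 ang 75 area 1.0 world [0.5437 0.152  0.088 ]
top px 235.3 183.4 ax 19.7 19.9 ang 80 area 22.5 world [0.536 0.25  0.088]
top px 279.5 175.3 ax 15.4 21.1 ang 92 area 7.0 world [0.5639 0.1209 0.088 ]
top px 279.3 143.6 ax 18.8 20.0 ang 116 area 13.5 world [0.6606 0.1243 0.088 ]
gilt side z=.088
side px 234.2 217.6 ax 18.3 24.9 ang 78 area 31.0 world [0.5403 0.2551 0.088 ]
side px 246.2 172.2 ax 15.4 23.0 ang 104 area 7.5 world [0.5606 0.0986 0.088 ]
side px 213.8 171.9 ax 6.6 10.6 ang 14 area 6.5 world [0.6442 0.1243 0.088 ]
side px 205.4 171.3 ax 15.9 20.9 ang 64 area 14.5 world [0.6665 0.1289 0.088 ]
side px 294.0 157.8 ax 13.0 51.6 ang 0 area 38.5 world [0.4521 0.0069 0.088 ]
saucers z=.016
top px 358.0 210.0 ax 4.5 14.4 ang 124 area 2.0 world [ 0.4792 -0.1215  0.016 ]
top px 407.6 222.0 ax 34.0 35.9 ang 118 area 921.0 world [ 0.4464 -0.2718  0.016 ]
top px 349.2 222.2 ax 34.0 35.5 ang 116 area 15.5 world [ 0.4409 -0.0949  0.016 ]
coaster z=.008
top px 346.0 177.7 ax 28.4 29.3 ang 112 area 623.5 world [ 0.5816 -0.0858  0.008 ]
coaster side
side px 258.1 147.0 ax 21.4 30.1 ang 90 area 477.5 world [ 0.5839 -0.0809  0.008 ]
white: dish z=.011, sugar
top px 401.5 175.2 ax 25.8 71.4 ang 90 area 999.5 world [ 0.5935 -0.2572  0.011 ]
top px 241.7 145.7 ax 25.9 27.3 ang 88 area 526.5 world [0.6631 0.239  0.05  ]
spoon
top px 189.5 189.5 ax 19.0 49.0 ang 90 area 931.0 world [0.5309 0.3992 0.008 ]
knob top [0.66022454 0.23413322 0.095     ]
spoon bowl [0.53182512 0.44047705 0.006     ]
spoon tail [0.51709153 0.3283761  0.006     ]
knob side [0.66463581 0.22862234 0.095     ]
spoon side [0.53064953 0.44776656 0.006     ]
spoon side [0.51711429 0.33857667 0.006     ]
[0.64918268 0.02535347 0.02      ] [ 0.3833886  -0.38193278  0.02      ]
```

View pics/crop1.png

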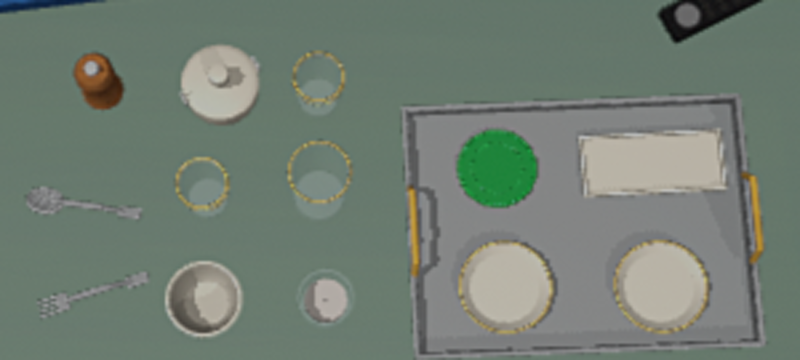

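```bash
cat >> h.py <<'E'
def Rt(jaw):   # tool pointing down, tool y at angle jaw (deg, world)
    j=np.radians(jaw); y=np.array([np.cos(j),np.sin(j),0]); z=np.array([0,0,-1.]); return np.c_[np.cross(y,z),y,z]
def plan(*tg):  # targets (x,y,z,jaw): rows from the present pose
    t,Rm=pose(); s=arm.observe()
    print("t",round(s["clock"],2),"pos",t.round(4),"jaw",np.degrees(np.arctan2(Rm[1,1],Rm[0,1])).round(1),"w",round(s["width"],3),"F",np.round(s["force"],1),"q7",round(s["joints"][6],2))
    for g in tg:
        print(g,"xyz",(Rm.T@(np.array(g[:3])-t)/.06).round(2),"twist",(np.degrees(R.from_matrix(Rm.T@Rt(g[3])).as_rotvec())/10).round(2))
E
python3 - <<'E'
from h import *
plan((.53,.245,.212,-45))
E
```

```text
t 0.15 pos [ 0.2146 -0.5866  0.2123] jaw -69.9 w 0.999 F [ 0.1 -0.1 -0.4] q7 -0.08
(0.53, 0.245, 0.212, -45) xyz [  9.7  -11.21   0.02] twist [-0.01 -0.   -2.49]
```

Request:
jog_arm(moves=[{"xyz":[0.65,-0.75,0],"twist":[0,0,0],"grip":-1},{"xyz":[1.3,-1.5,0],"twist":[0,0,0],"grip":-1},{"xyz":[1.95,-2.25,0],"twist":[0,0,0],"grip":-1},{"xyz":[2.6,-3.0,0],"twist":[0,0,0],"grip":-1},{"xyz":[3.25,-3.75,0],"twist":[0,0,0],"grip":-1}], force=15)

```text
clock: 0.78
position: [0.321, -0.3068, 0.2129]
ee_rot: [3.093, 0.548, 0.0]
force: [1.3, -0.5, -0.0]
width: 1.0
```

Request:
jog_arm(moves=[{"xyz":[0.65,-0.75,0],"twist":[0,0,0],"grip":-1},{"xyz":[1.3,-1.5,0],"twist":[0,0,0],"grip":-1},{"xyz":[1.95,-2.25,0],"twist":[0,0,0],"grip":-1},{"xyz":[2.6,-3.0,0],"twist":[0,0,0],"grip":-1},{"xyz":[3.25,-3.75,0],"twist":[0,0,0],"grip":-1}])

```text
clock: 1.4
position: [0.4267, -0.0286, 0.2131]
ee_rot: [3.093, 0.547, 0.001]
force: [0.5, -0.1, -0.1]
width: 1.0
```

Request:
jog_arm(moves=[{"xyz":[0.65,-0.75,0],"twist":[0,0,-0.6],"grip":-1},{"xyz":[1.3,-1.5,0],"twist":[0,0,-1.2],"grip":-1},{"xyz":[1.95,-2.25,0],"twist":[0,0,-1.8],"grip":-1},{"xyz":[2.6,-3.0,0],"twist":[0,0,-2.4],"grip":-1},{"xyz":[3.2,-3.7,0],"twist":[0,0,-2.5],"grip":-1}])

```text
clock: 2.02
position: [0.531, 0.2458, 0.2126]
ee_rot: [2.9, 1.207, -0.001]
force: [0.1, -0.6, 0.4]
width: 1.002
```

```bash
python3 - <<'E'
from h import *
plan((.538,.2525,.212,-45))
im=arm.get_image("wrist"); cv2.imwrite("pics/w1.png",im)
for n,P in dict(A=(.538,.2525,.088),B=(.6635,.1265,.088),W=(.548,.12,.125),K=(.662,.231,.095)).items(): print(n,np.round(proj("wrist",P)))
E
```

```text
t 2.02 pos [0.531  0.2458 0.2126] jaw -44.8 w 1.002 F [ 0.1 -0.6  0.4] q7 -1.53
(0.538, 0.2525, 0.212, -45) xyz [0.16 0.01 0.01] twist [-0.    0.    0.02]
A [286. 198.]
B [455. 202.]
W [389. 296.]
K [399. 126.]
```

View pics/w1.png

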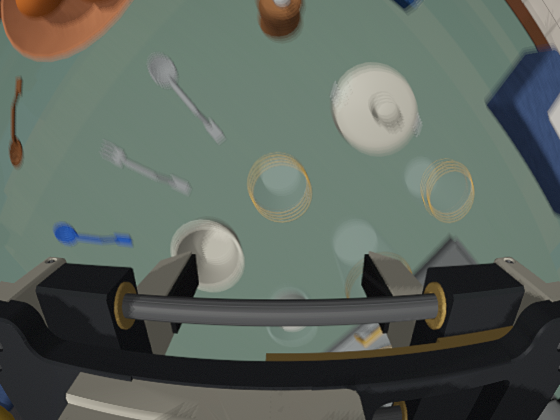

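Close view (slightly motion-blurred): glass A's rim is at about (279,187), B's at (448,190), the sugar knob at (386,110) and the spoon bowl at (162,70). Next is a still shot to measure from.

```bash
cat >> h.py <<'E'
def gilt(im,box,z,name="wrist"):  # centre of a gilt ring: rays of mask pixels on plane z, circle fit
    m=cv2.inRange(cv2.cvtColor(im,cv2.COLOR_BGR2HSV),(15,60,60),(38,255,255)); x0,y0,x1,y1=box
    v,u=np.nonzero(m[y0:y1,x0:x1]); P=np.array([at(name,a+x0,b+y0,z)[:2] for a,b in zip(u,v)])
    for _ in range(4):
        A=np.c_[2*P,np.ones(len(P))]; s=np.linalg.lstsq(A,(P**2).sum(1),rcond=None)[0]; r=np.sqrt(s[2]+s[:2]@s[:2])
        e=np.hypot(*(P-s[:2]).T)-r; P=P[abs(e)<max(.0025,2*e.std())] if abs(e).max()>.0025 else P
    print("ring",s[:2].round(4),"diam",round(2*r,4),"n",len(P)); return s[:2]
E
python3 - <<'E'
from h import *
im=arm.get_image("wrist");im=arm.get_image("wrist"); cv2.imwrite("pics/w2.png",im)
a=gilt(im,(230,135,335,240),.088); gilt(im,(410,140,500,240),.088)
for x,y in [(a[0],a[1])]: plan((x,y,.13,-45),(x,y,.062,-45))
E
```

```text
ring [0.5379 0.2458] diam 0.0562 n 561
ring [0.6624 0.1195] diam 0.0561 n 366
t 2.17 pos [0.53   0.2475 0.2122] jaw -44.6 w 1.003 F [ 0.7 -1.3  0.1] q7 -1.53
(np.float64(0.5378704133167824), np.float64(0.24577776880077273), 0.13, -45) xyz [0.07 0.12 1.37] twist [-0.01 -0.    0.04]
(np.float64(0.5378704133167824), np.float64(0.24577776880077273), 0.062, -45) xyz [0.07 0.12 2.5 ] twist [-0.01 -0.    0.04]
```

Request:
jog_arm(moves=[{"xyz":[0.08,0.1,0.7],"twist":[0,0,0],"grip":-1},{"xyz":[0.08,0.1,1.4],"twist":[0,0,0],"grip":-1},{"xyz":[0.08,0.1,2.0],"twist":[0,0,0],"grip":-1},{"xyz":[0.08,0.1,2.45],"twist":[0,0,0],"grip":-1},{"xyz":[0.08,0.1,2.5],"twist":[0,0,0],"grip":-1}])

```text
clock: 2.8
position: [0.5369, 0.2409, 0.0612]
ee_rot: [2.901, 1.202, -0.006]
force: [0.3, 0.6, -0.0]
width: 1.003
```

Request:
jog_arm(moves=[{"xyz":[0,0,0],"twist":[0,0,0],"grip":0.0},{"xyz":[0,0,0],"twist":[0,0,0],"grip":0.4},{"xyz":[0,0,0],"twist":[0,0,0],"grip":0.6},{"xyz":[0,0,0],"twist":[0,0,0],"grip":0.6},{"xyz":[0,0,0],"twist":[0,0,0],"grip":0.6}], force=15)

```text
clock: 3.42
position: [0.5383, 0.2439, 0.0635]
ee_rot: [-2.901, -1.205, -0.002]
force: [-0.7, 2.2, 5.0]
width: 0.623
```

Request:
jog_arm(moves=[{"xyz":[0,0,-0.1],"twist":[0,0,0],"grip":0.6},{"xyz":[0,0,-0.5],"twist":[0,0,0],"grip":0.6},{"xyz":[0,0,-1.2],"twist":[0,0,0],"grip":0.6},{"xyz":[0,0,-2.0],"twist":[0,0,0],"grip":0.6},{"xyz":[0,0,-2.5],"twist":[0,0,0],"grip":0.6}])

```text
clock: 4.05
position: [0.5385, 0.2433, 0.2153]
ee_rot: [2.901, 1.204, 0.003]
force: [-0.1, 1.4, -1.3]
width: 0.628
```

```bash
python3 - <<'E'
from h import *
plan((.448,-.09,.21,-45),(.448,-.27,.21,-45))
im=arm.get_image("side"); cv2.imwrite("pics/s2.png",cv2.resize(im[100:300,130:430],(750,500)))
E
```

```text
t 4.05 pos [0.5385 0.2433 0.2153] jaw -44.9 w 0.628 F [-0.1  1.4 -1.3] q7 -1.52
(0.448, -0.09, 0.21, -45) xyz [-5.    2.85  0.08] twist [ 0.   -0.01  0.01]
(0.448, -0.27, 0.21, -45) xyz [-7.12  4.97  0.08] twist [ 0.   -0.01  0.01]
```

View pics/s2.png

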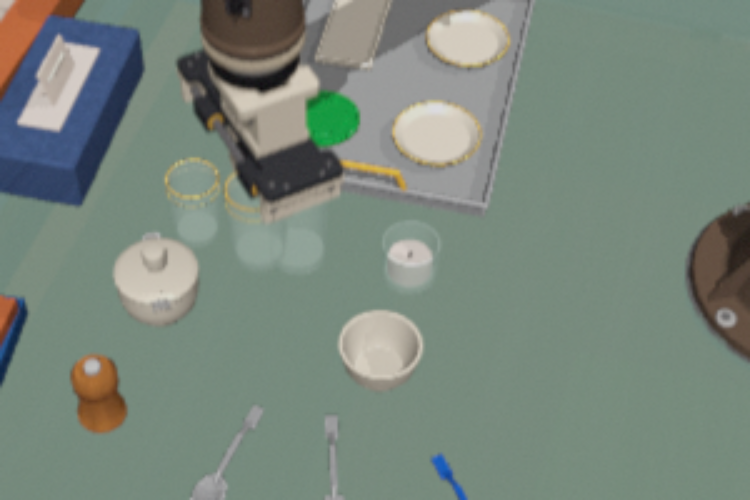

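Glass A is held: the opening is 0.63, about 58 mm, and it shows between the fingers. I'll carry it to the far saucer.

Request:
jog_arm(moves=[{"xyz":[-0.5,0.35,0],"twist":[0,0,0],"grip":0.6},{"xyz":[-1.2,0.85,0],"twist":[0,0,0],"grip":0.6},{"xyz":[-2.0,1.4,0],"twist":[0,0,0],"grip":0.6},{"xyz":[-2.8,1.95,0],"twist":[0,0,0],"grip":0.6},{"xyz":[-3.6,2.5,0],"twist":[0,0,0],"grip":0.6}])

```text
clock: 4.72
position: [0.491, -0.0177, 0.2128]
ee_rot: [2.901, 1.204, -0.001]
force: [0.7, 0.0, -0.8]
width: 0.624
```

Request:
jog_arm(moves=[{"xyz":[-0.8,0.55,0],"twist":[0,0,0],"grip":0.6},{"xyz":[-1.6,1.1,0.2],"twist":[0,0,0],"grip":0.6},{"xyz":[-2.4,1.7,0.4],"twist":[0,0,0],"grip":0.6},{"xyz":[-3.1,2.2,0.6],"twist":[0,0,0],"grip":0.6},{"xyz":[-3.5,2.5,0.7],"twist":[0,0,0],"grip":0.6}])

```text
clock: 5.35
position: [0.4478, -0.2734, 0.17]
ee_rot: [-2.903, -1.199, 0.003]
force: [1.0, 0.7, -1.0]
width: 0.63
```

Request:
jog_arm(moves=[{"xyz":[0,0,0],"twist":[0,0,0],"grip":0.6},{"xyz":[0,0,0],"twist":[0,0,0],"grip":0.6}])

```text
clock: 5.6
position: [0.4499, -0.2694, 0.1709]
ee_rot: [-2.901, -1.205, -0.0]
force: [0.5, -0.1, -1.6]
width: 0.626
```

```bash
python3 - <<'E'
from h import *
plan((.448,-.27,.0715,-45))
im=arm.get_image("wrist"); cv2.imwrite("pics/w3.png",im)
for n,P in dict(S2=(.447,-.27,.016),S1=(.442,-.093,.016),C=(.583,-.083,.008),D=(.5935,-.257,.011)).items(): print(n,np.round(proj("wrist",P)))
E
```

```text
t 5.6 pos [ 0.4499 -0.2694  0.1709] jaw -44.9 w 0.626 F [ 0.5 -0.1 -1.6] q7 -0.5
(0.448, -0.27, 0.0715, -45) xyz [-0.03 -0.01  1.66] twist [-0.   -0.    0.01]
S2 [278. 197.]
S1 [154.  84.]
C [244. -16.]
D [370.  91.]
```

View pics/w3.png

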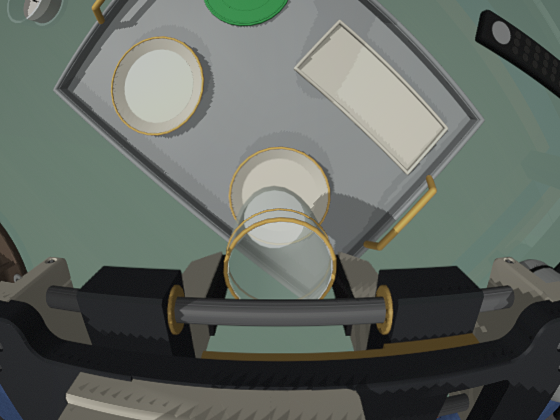

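The wrist view shows the glass held upright with its rim at about (280,260), above the far saucer at (280,196). The near saucer is at (157,86) and the dish at (372,97). I'll measure the rings.

```bash
python3 - <<'E'
from h import *
im=cv2.imread("pics/w3.png")
s2=gilt(im,(225,140,335,203),.016); s1=gilt(im,(105,30,210,140),.016); g=gilt(im,(218,225,342,300),.1954)
t,_=pose(); print("glass off",(g-t[:2]).round(4))
h=cv2.cvtColor(im,cv2.COLOR_BGR2HSV)
m=cv2.inRange(h,(0,0,150),(40,60,255)); m[:, :290]=0; m[:15]=0; m[180:]=0; m[:,455:]=0
c=max(cv2.findContours(m,cv2.RETR_EXTERNAL,cv2.CHAIN_APPROX_NONE)[0],key=cv2.contourArea)
P=np.array([at("wrist",*p[0],.011)[:2] for p in c]).astype(np.float32); print("dish",cv2.minAreaRect(P))
x,y=s2-(g-t[:2]); plan((x,y,.0715,-45))
E
```

```text
ring [ 0.4473 -0.2714] diam 0.104 n 424
ring [ 0.4414 -0.0938] diam 0.1041 n 687Traceback (most recent call last):
  File "<stdin>", line 3, in <module>
  File "h.py", line 35, in gilt
    v,u=np.nonzero(m[y0:y1,x0:x1]); P=np.array([at(name,a+x0,b+y0,z)[:2] for a,b in zip(u,v)])
                                                ~~^^^^^^^^^^^^^^^^^^
  File "h.py", line 16, in at
    o,d=ray(name,u,v); return o+d*(z-o[2])/d[2]
        ~~~^^^^^^^^^^
  File "h.py", line 11, in ray
    t,Rm=pose(); W=np.eye(4); W[:3,:3]=Rm; W[:3,3]=t; T=W@np.array(p["T_tool_cam"])
         ~~~~^^
  File "h.py", line 5, in pose
    s=arm.observe(); return np.array(s["position"]),R.from_rotvec(s["ee_rot"]).as_matrix()
ValueError: time passes only in moves, steps and waits
```

```bash
python3 - <<'E'
s=open("h.py").read()
s=s.replace("""def pose():
    s=arm.observe(); return""","""import functools
@functools.cache
def state(): return arm.observe()   # one reading per script, taken before its picture
@functools.cache
def params(n): return arm.camera_params(n)
def pose():
    s=state(); return""").replace("s=arm.observe();","s=state();").replace("p=arm.camera_params(name)","p=params(name)")
open("h.py","w").write(s)
E
python3 - <<'E'
from h import *
im=cv2.imread("pics/w3.png")
s2=np.array([.4473,-.2714]); g=gilt(im,(218,225,342,300),.1954)
t,_=pose(); print("glass off",(g-t[:2]).round(4))
h=cv2.cvtColor(im,cv2.COLOR_BGR2HSV)
m=cv2.inRange(h,(0,0,150),(40,60,255)); m[:, :290]=0; m[:15]=0; m[180:]=0; m[:,455:]=0
c=max(cv2.findContours(m,cv2.RETR_EXTERNAL,cv2.CHAIN_APPROX_NONE)[0],key=cv2.contourArea)
P=np.array([at("wrist",*p[0],.011)[:2] for p in c]).astype(np.float32); print("dish",cv2.minAreaRect(P))
x,y=s2-(g-t[:2]); plan((x,y,.0715,-45))
E
```

```text
ring [ 0.4531 -0.2665] diam 0.0563 n 803
glass off [0.0029 0.0025]
dish ((0.5939368605613708, -0.26598241925239563), (0.07280144840478897, 0.1663542538881302), 4.744479179382324)
t 5.65 pos [ 0.4501 -0.269   0.1711] jaw -44.8 w 0.625 F [-0.9  1.1 -0.7] q7 -0.5
(np.float64(0.4443819612223586), np.float64(-0.2739298847933001), 0.0715, -45) xyz [-0.13 -0.01  1.66] twist [-0.   -0.    0.02]
```

Request:
jog_arm(moves=[{"xyz":[-0.12,-0.01,0.4],"twist":[0,0,0],"grip":0.6},{"xyz":[-0.12,-0.01,0.9],"twist":[0,0,0],"grip":0.6},{"xyz":[-0.12,-0.01,1.3],"twist":[0,0,0],"grip":0.6},{"xyz":[-0.12,-0.01,1.5],"twist":[0,0,0],"grip":0.6},{"xyz":[-0.12,-0.01,1.6],"twist":[0,0,0],"grip":0.6}])

```text
clock: 6.28
position: [0.4447, -0.2742, 0.0748]
ee_rot: [-2.901, -1.206, -0.0]
force: [-0.4, -0.3, -1.2]
width: 0.631
```

Request:
jog_arm(moves=[{"xyz":[0,0,0],"twist":[0,0,0],"grip":0.6},{"xyz":[0,0,0.02],"twist":[0,0,0],"grip":0.6},{"xyz":[0,0,0.03],"twist":[0,0,0],"grip":0.6}])

```text
clock: 6.65
position: [0.4447, -0.2751, 0.0736]
ee_rot: [2.901, 1.204, 0.001]
force: [0.8, -0.2, -1.3]
width: 0.629
```

Request:
jog_arm(moves=[{"xyz":[0,0,0.015],"twist":[0,0,0],"grip":0.6},{"xyz":[0,0,0.03],"twist":[0,0,0],"grip":0.6},{"xyz":[0,0,0.03],"twist":[0,0,0],"grip":0.6}])

```text
clock: 7.02
position: [0.4446, -0.2749, 0.0716]
ee_rot: [2.901, 1.205, 0.0]
force: [0.1, 1.3, 2.5]
width: 0.624
```

Request:
jog_arm(moves=[{"xyz":[0,0,0.01],"twist":[0,0,0],"grip":0.6},{"xyz":[0,0,0.02],"twist":[0,0,0],"grip":0.6},{"xyz":[0,0,0.02],"twist":[0,0,0],"grip":0.6}])

```text
clock: 7.4
position: [0.4449, -0.2746, 0.0712]
ee_rot: [2.901, 1.205, 0.001]
force: [-2.6, 2.8, 14.2]
width: 0.631
```

Request:
jog_arm(moves=[{"xyz":[0,0,-0.015],"twist":[0,0,0],"grip":0.6},{"xyz":[0,0,-0.02],"twist":[0,0,0],"grip":0.4},{"xyz":[0,0,-0.02],"twist":[0,0,0],"grip":-0.1},{"xyz":[0,0,-0.02],"twist":[0,0,0],"grip":-0.8},{"xyz":[0,0,-0.02],"twist":[0,0,0],"grip":-0.9}])

```text
clock: 8.02
position: [0.4441, -0.275, 0.071]
ee_rot: [-2.901, -1.204, 0.001]
force: [-0.5, 0.3, 0.1]
width: 0.797
```

Request:
jog_arm(moves=[{"xyz":[0,0,-0.3],"twist":[0,0,0],"grip":-1},{"xyz":[0,0,-0.9],"twist":[0,0,0],"grip":-1},{"xyz":[0,0,-1.6],"twist":[0,0,0],"grip":-1},{"xyz":[0,0,-2.1],"twist":[0,0,0],"grip":-1},{"xyz":[0,0,-2.2],"twist":[0,0,0],"grip":-1}])

```text
clock: 8.65
position: [0.4453, -0.2755, 0.2052]
ee_rot: [2.899, 1.203, 0.003]
force: [-0.6, 0.0, -1.0]
width: 0.996
```

```bash
python3 - <<'E'
from h import *
state(); im=arm.get_image("wrist"); cv2.imwrite("pics/w4.png",im)
plan((.6625,.122,.2,-45))
print(proj("wrist",(.447,-.2715,.016)),proj("wrist",(.447,-.2715,.096)))
E
```

```text
t 8.7 pos [ 0.4453 -0.2755  0.2052] jaw -44.9 w 1.0 F [-0.7 -0.8 -0.2] q7 -0.47
(0.6625, 0.122, 0.2, -45) xyz [ 7.25 -2.12  0.08] twist [ 0.02 -0.    0.01]
(np.float64(277.4644023313932), np.float64(183.3636137556524)) (np.float64(277.17965942894637), np.float64(201.7646230161522))
```

View pics/w4.png

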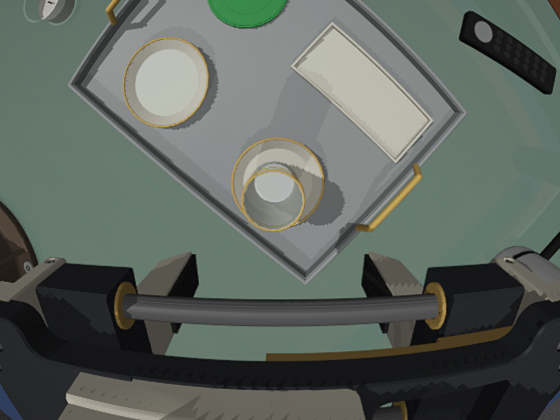

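The glass stands upright in the far saucer (rim at (274,198), saucer at (278,184)), about 3 mm off centre, which I'll measure. On to glass B.

```bash
python3 - <<'E'
from h import *
im=cv2.imread("pics/w4.png"); gilt(im,(228,136,330,165),.016); gilt(im,(240,190,308,235),.096)
gilt(im,(115,30,215,132),.016)
E
```

```text
ring [ 0.4462 -0.2713] diam 0.1036 n 263
ring [ 0.4441 -0.2678] diam 0.0558 n 309
ring [ 0.4404 -0.0942] diam 0.1039 n 602
```

Request:
jog_arm(moves=[{"xyz":[0.8,-0.2,0],"twist":[0,0,0],"grip":-1},{"xyz":[1.7,-0.5,0],"twist":[0,0,0],"grip":-1},{"xyz":[2.6,-0.75,0],"twist":[0,0,0],"grip":-1},{"xyz":[3.5,-1.0,0],"twist":[0,0,0],"grip":-1},{"xyz":[4.4,-1.3,0],"twist":[0,0,0],"grip":-1}])

```text
clock: 9.32
position: [0.5755, -0.0317, 0.2017]
ee_rot: [-2.901, -1.204, 0.003]
force: [0.9, -0.4, 0.4]
width: 1.001
```

Request:
jog_arm(moves=[{"xyz":[0.9,-0.25,0],"twist":[0,0,0],"grip":-1},{"xyz":[1.8,-0.5,0],"twist":[0,0,0],"grip":-1},{"xyz":[2.5,-0.75,0],"twist":[0,0,0],"grip":-1},{"xyz":[2.85,-0.85,0],"twist":[0,0,0],"grip":-1},{"xyz":[2.85,-0.85,0],"twist":[0,0,0],"grip":-1}])

```text
clock: 9.95
position: [0.6594, 0.1264, 0.2011]
ee_rot: [-2.898, -1.209, 0.004]
force: [0.6, -1.2, 0.4]
width: 1.004
```

Request:
jog_arm(moves=[{"xyz":[0,0,0],"twist":[0,0,0],"grip":-1},{"xyz":[0,0,0],"twist":[0,0,0],"grip":-1}])

```text
clock: 10.2
position: [0.6598, 0.1224, 0.203]
ee_rot: [2.902, 1.202, -0.001]
force: [0.3, 0.1, 0.3]
width: 1.005
```

```bash
python3 - <<'E'
from h import *
state(); im=arm.get_image("wrist"); cv2.imwrite("pics/w5.png",im)
print(proj("wrist",(.6625,.122,.088)),proj("wrist",(.662,.231,.095)))
plan((.6625,.122,.062,-45))
u,v=map(int,proj("wrist",(.6625,.122,.088))); gilt(im,(u-45,v-48,u+45,v+48),.088)
E
```

```text
(np.float64(281.7955469150314), np.float64(202.428002405785)) (np.float64(193.0772195192082), np.float64(120.0559668900876))
t 10.25 pos [0.6598 0.1224 0.203 ] jaw -45.0 w 0.997 F [ 0.4  0.5 -0.1] q7 -1.26
(0.6625, 0.122, 0.062, -45) xyz [0.03 0.04 2.35] twist [ 0.    0.01 -0.  ]
ring [0.6631 0.125 ] diam 0.0563 n 558
```

View pics/w5.png

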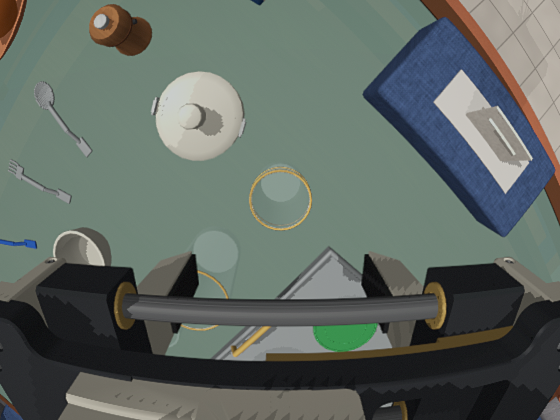

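The image shows glass B's rim at (281,199), the sugar bowl at (200,115) with its knob, and the tall water glass at about (205,275) behind. Now to grip B.

Request:
jog_arm(moves=[{"xyz":[0.05,0.01,0.6],"twist":[0,0,0],"grip":-1},{"xyz":[0.05,0.01,1.2],"twist":[0,0,0],"grip":-1},{"xyz":[0.05,0.01,1.8],"twist":[0,0,0],"grip":-1},{"xyz":[0.05,0.01,2.25],"twist":[0,0,0],"grip":-1},{"xyz":[0.05,0.01,2.33],"twist":[0,0,0],"grip":-1}])

```text
clock: 10.88
position: [0.6613, 0.1246, 0.0618]
ee_rot: [-2.902, -1.203, 0.005]
force: [-0.2, -0.8, 0.4]
width: 1.003
```

Request:
jog_arm(moves=[{"xyz":[0,0,0],"twist":[0,0,0],"grip":-0.4},{"xyz":[0,0,0],"twist":[0,0,0],"grip":0.2},{"xyz":[0,0,0],"twist":[0,0,0],"grip":0.6},{"xyz":[0,0,0],"twist":[0,0,0],"grip":0.6},{"xyz":[0,0,0],"twist":[0,0,0],"grip":0.6}], force=15)

```text
clock: 11.5
position: [0.6632, 0.1259, 0.0642]
ee_rot: [2.901, 1.204, 0.002]
force: [0.3, -0.7, 4.2]
width: 0.622
```

Request:
jog_arm(moves=[{"xyz":[0,0,0],"twist":[0,0,0],"grip":0.6},{"xyz":[0,0,-0.4],"twist":[0,0,0],"grip":0.6},{"xyz":[0,0,-1.1],"twist":[0,0,0],"grip":0.6},{"xyz":[0,0,-1.9],"twist":[0,0,0],"grip":0.6},{"xyz":[0,0,-2.4],"twist":[0,0,0],"grip":0.6}])

```text
clock: 12.12
position: [0.6627, 0.1264, 0.2096]
ee_rot: [-2.901, -1.205, -0.002]
force: [-0.2, 0.3, -2.6]
width: 0.624
```

```bash
python3 - <<'E'
from h import *
plan((.4395,-.096,.2,-45))
E
```

```text
t 12.12 pos [0.6627 0.1264 0.2096] jaw -44.9 w 0.624 F [-0.2  0.3 -2.6] q7 -1.26
(0.4395, -0.096, 0.2, -45) xyz [-5.25 -0.02  0.15] twist [ 0.   -0.01  0.01]
```

Request:
jog_arm(moves=[{"xyz":[-0.4,0,0],"twist":[0,0,0],"grip":0.6},{"xyz":[-1.0,0,0],"twist":[0,0,0],"grip":0.6},{"xyz":[-1.8,0,0],"twist":[0,0,0],"grip":0.6},{"xyz":[-2.6,0,0],"twist":[0,0,0],"grip":0.6},{"xyz":[-3.4,0,0],"twist":[0,0,0],"grip":0.6}])

```text
clock: 12.75
position: [0.5169, -0.0195, 0.207]
ee_rot: [-2.901, -1.205, 0.002]
force: [1.1, 0.3, -0.4]
width: 0.625
```

Request:
jog_arm(moves=[{"xyz":[-0.7,0,0.2],"twist":[0,0,0],"grip":0.6},{"xyz":[-1.3,0,0.4],"twist":[0,0,0],"grip":0.6},{"xyz":[-1.75,0,0.6],"twist":[0,0,0],"grip":0.6},{"xyz":[-1.85,0,0.65],"twist":[0,0,0],"grip":0.6},{"xyz":[-1.85,0,0.65],"twist":[0,0,0],"grip":0.6}])

```text
clock: 13.38
position: [0.4405, -0.0968, 0.1686]
ee_rot: [-2.901, -1.204, -0.0]
force: [1.1, 0.0, -0.6]
width: 0.626
```

Request:
jog_arm(moves=[{"xyz":[0,0,0],"twist":[0,0,0],"grip":0.6}])

```text
clock: 13.5
position: [0.4413, -0.0962, 0.1689]
ee_rot: [2.901, 1.207, 0.002]
force: [-0.3, -0.8, -1.4]
width: 0.625
```

```bash
python3 - <<'E'
from h import *
t,_=pose(); im=arm.get_image("wrist"); cv2.imwrite("pics/w6.png",im)
u,v=map(int,proj("wrist",(.441,-.094,.016))); print(u,v)
s=gilt(im,(u-55,v-57,u+55,v+5),.016); g=gilt(im,(218,225,342,300),t[2]-.0642+.088)
print("glass off",(g-t[:2]).round(4)); x,y=s-(g-t[:2])
plan((x,y,.0722,-45))
top=arm.get_image("top"); cv2.imwrite("pics/t2.png",cv2.resize(top[130:260,300:480],(720,520),interpolation=cv2.INTER_CUBIC))
s=gilt(top,(388,205,427,222),.016,"top"); s=gilt(top,(388,200,427,245),.016,"top")
E
```

```text
277 193
ring [ 0.4416 -0.095 ] diam 0.1041 n 431
ring [ 0.4405 -0.0973] diam 0.0561 n 909
glass off [-0.0009 -0.0011]
t 13.55 pos [ 0.4413 -0.0962  0.1689] jaw -44.8 w 0.626 F [ 0.1 -0.1 -1.2] q7 -0.83
(np.float64(0.4424422334197406), np.float64(-0.09394307815834173), 0.0722, -45) xyz [ 0.04 -0.01  1.61] twist [ 0.   -0.01  0.02]
ring [ 0.4656 -0.2877] diam 0.0615 n 14
ring [ 0.4512 -0.2766] diam 0.105 n 48
```

View pics/t2.png

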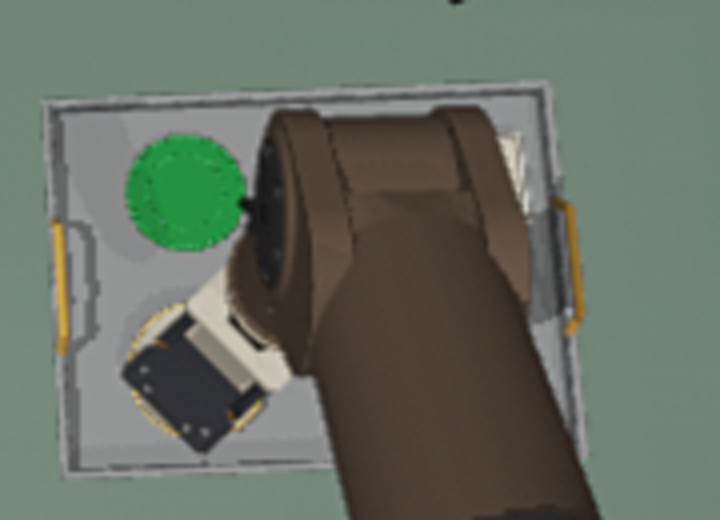

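The arm hides the far saucer from above. The wrist measurement shows glass B within 2 mm of the near saucer's centre, so I'll lower it.

Request:
jog_arm(moves=[{"xyz":[0.03,0,0.4],"twist":[0,0,0],"grip":0.6},{"xyz":[0.03,0,0.9],"twist":[0,0,0],"grip":0.6},{"xyz":[0.03,0,1.3],"twist":[0,0,0],"grip":0.6},{"xyz":[0.03,0,1.5],"twist":[0,0,0],"grip":0.6},{"xyz":[0.03,0,1.55],"twist":[0,0,0],"grip":0.6}])

```text
clock: 14.22
position: [0.4416, -0.0955, 0.0753]
ee_rot: [-2.901, -1.205, 0.001]
force: [-0.2, -0.3, -1.5]
width: 0.627
```

Request:
jog_arm(moves=[{"xyz":[0,0,0.01],"twist":[0,0,0],"grip":0.6},{"xyz":[0,0,0.02],"twist":[0,0,0],"grip":0.6},{"xyz":[0,0,0.03],"twist":[0,0,0],"grip":0.6}])

```text
clock: 14.6
position: [0.4419, -0.096, 0.0742]
ee_rot: [2.901, 1.204, 0.001]
force: [0.3, -0.3, -1.2]
width: 0.624
```

Request:
jog_arm(moves=[{"xyz":[0,0,0.01],"twist":[0,0,0],"grip":0.6},{"xyz":[0,0,0.02],"twist":[0,0,0],"grip":0.6},{"xyz":[0,0,0.03],"twist":[0,0,0],"grip":0.6},{"xyz":[0,0,0.03],"twist":[0,0,0],"grip":0.6}])

```text
clock: 15.1
position: [0.4417, -0.0959, 0.0721]
ee_rot: [2.901, 1.205, 0.0]
force: [0.5, 0.3, 2.4]
width: 0.624
```

Contact at 2.4 N. I'll release and retreat, then look.

Request:
jog_arm(moves=[{"xyz":[0,0,0],"twist":[0,0,0],"grip":0.3},{"xyz":[0,0,0],"twist":[0,0,0],"grip":-0.2},{"xyz":[0,0,0],"twist":[0,0,0],"grip":-0.8},{"xyz":[0,0,0],"twist":[0,0,0],"grip":-0.9}])

```text
clock: 15.6
position: [0.4413, -0.0959, 0.0718]
ee_rot: [-2.901, -1.205, 0.0]
force: [-0.4, -1.0, -0.1]
width: 0.793
```

Request:
jog_arm(moves=[{"xyz":[0,0,-0.3],"twist":[0,0,0],"grip":-1},{"xyz":[0,0,-0.9],"twist":[0,0,0],"grip":-1},{"xyz":[0,0,-1.6],"twist":[0,0,0],"grip":-1},{"xyz":[0,0,-2.1],"twist":[0,0,0],"grip":-1},{"xyz":[0,0,-2.2],"twist":[0,0,0],"grip":-1}])

```text
clock: 16.23
position: [0.4425, -0.096, 0.2056]
ee_rot: [2.9, 1.204, 0.004]
force: [-0.2, 0.1, -0.1]
width: 0.999
```

```bash
python3 - <<'E'
from h import *
state(); im=arm.get_image("wrist");im=arm.get_image("wrist"); cv2.imwrite("pics/w7.png",im)
u,v=map(int,proj("wrist",(.441,-.094,.016))); print(u,v)
gilt(im,(u-52,v-52,u+52,v-22),.016);u,v=map(int,proj("wrist",(.441,-.094,.096))); gilt(im,(u-36,v-5,u+36,v+42),.096)
plan((.66,.225,.2,-45))
E
```

```text
276 186
ring [ 0.4421 -0.0949] diam 0.1038 n 229
ring [ 0.4415 -0.0973] diam 0.0561 n 274
t 16.32 pos [ 0.4425 -0.096   0.2056] jaw -44.9 w 1.001 F [-1.  -0.7 -0.4] q7 -0.81
(0.66, 0.225, 0.2, -45) xyz [ 6.35 -1.21  0.1 ] twist [ 0.02 -0.01  0.01]
```

Glass B stands about 2.5 mm from the near saucer's centre. The sugar bowl is next.

Request:
jog_arm(moves=[{"xyz":[0.8,-0.15,0],"twist":[0,0,0],"grip":-1},{"xyz":[1.7,-0.3,0],"twist":[0,0,0],"grip":-1},{"xyz":[2.6,-0.5,0],"twist":[0,0,0],"grip":-1},{"xyz":[3.5,-0.65,0],"twist":[0,0,0],"grip":-1},{"xyz":[4.4,-0.8,0],"twist":[0,0,0],"grip":-1}])

```text
clock: 16.95
position: [0.594, 0.1261, 0.2017]
ee_rot: [-2.901, -1.204, 0.004]
force: [0.3, -0.9, 0.2]
width: 0.997
```

Request:
jog_arm(moves=[{"xyz":[0.8,-0.2,0],"twist":[0,0,0],"grip":-0.6},{"xyz":[1.5,-0.35,0],"twist":[0,0,0],"grip":-0.6},{"xyz":[1.95,-0.4,0],"twist":[0,0,0],"grip":-0.6},{"xyz":[1.95,-0.4,0],"twist":[0,0,0],"grip":-0.6},{"xyz":[1.95,-0.4,0],"twist":[0,0,0],"grip":-0.6}])

```text
clock: 17.58
position: [0.6587, 0.2239, 0.2023]
ee_rot: [2.901, 1.204, -0.004]
force: [0.8, -0.6, 0.2]
width: 0.797
```

Request:
jog_arm(moves=[{"xyz":[0,0,0],"twist":[0,0,0],"grip":-0.6}])

```text
clock: 17.7
position: [0.6592, 0.2234, 0.2035]
ee_rot: [2.901, 1.203, -0.001]
force: [-0.2, -0.3, 0.3]
width: 0.801
```

```bash
python3 - <<'E'
from h import *
state(); im=arm.get_image("wrist"); 
P=(.662,.231,.095); print(proj("wrist",P)); plan((.662,.231,.084,-45))
cv2.imwrite("pics/w8.png",im[:300])
h=cv2.cvtColor(im,cv2.COLOR_BGR2HSV); m=cv2.inRange(h,(0,0,130),(40,70,255)); u,v=map(int,proj("wrist",(.662,.231,.05)))
mm=np.zeros_like(m); mm[v-75:min(v+75,245),u-75:u+75]=m[v-75:min(v+75,245),u-75:u+75]; mm=cv2.morphologyEx(mm,cv2.MORPH_OPEN,np.ones((5,5)))
c=max(cv2.findContours(mm,cv2.RETR_EXTERNAL,cv2.CHAIN_APPROX_NONE)[0],key=cv2.contourArea); e=cv2.fitEllipse(c); print(e)
for z in (.045,.055): print(z,at("wrist",*e[0],z))
E
```

```text
(np.float64(275.61107701822925), np.float64(198.09159990732303))
t 17.75 pos [0.6592 0.2234 0.2035] jaw -45.0 w 0.799 F [ 0.7 -0.4 -0.4] q7 -1.41
(0.662, 0.231, 0.084, -45) xyz [ 0.13 -0.06  1.99] twist [0.   0.01 0.  ]
((273.798095703125, 186.328125), (81.50698852539062, 88.35897827148438), 50.27794647216797)
0.045 [0.65998788 0.23249321 0.045     ]
0.055 [0.66168751 0.23394163 0.055     ]
```

View pics/w8.png

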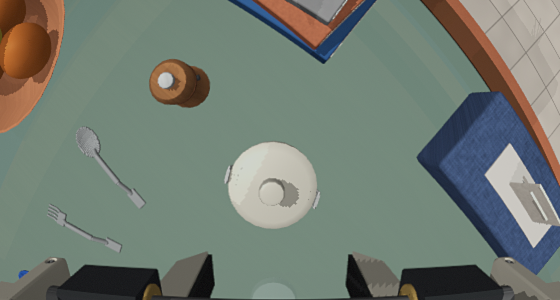

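The view shows the sugar bowl at (273,186), knob top at about (271,190), with its lid on. I'll convert the knob pixels.

```bash
python3 - <<'E'
from h import *
im=cv2.imread("pics/w8.png"); g=cv2.GaussianBlur(cv2.cvtColor(im[165:220,245:305],cv2.COLOR_BGR2GRAY),(3,3),0)
c=cv2.HoughCircles(g,cv2.HOUGH_GRADIENT,1,50,param1=80,param2=8,minRadius=9,maxRadius=17); print(c)
for p in [(271,190)]+([(c[0,0,0]+245,c[0,0,1]+165)] if c is not None else []):
    q=at("wrist",*p,.095); print(q); plan((q[0],q[1],.084,-45))
E
```

```text
[[[41.5 29.5 11.4]]]
[0.664446   0.23925197 0.095     ]
t 17.75 pos [0.6593 0.2235 0.2038] jaw -45.0 w 0.799 F [ 0.7 -0.4 -0.4] q7 -1.41
(np.float64(0.6644460028212367), np.float64(0.23925197192658482), 0.084, -45) xyz [ 0.25 -0.13  2.  ] twist [0. 0. 0.]
[0.67130537 0.22659669 0.095     ]
t 17.75 pos [0.6593 0.2235 0.2038] jaw -45.0 w 0.799 F [ 0.7 -0.4 -0.4] q7 -1.41
(np.float64(0.6713053719024533), np.float64(0.2265966863538048), 0.084, -45) xyz [0.18 0.1  2.  ] twist [0. 0. 0.]
```

Request:
jog_arm(moves=[{"xyz":[0.2,-0.1,0.5],"twist":[0,0,0],"grip":-0.6},{"xyz":[0.2,-0.1,1.1],"twist":[0,0,0],"grip":-0.6},{"xyz":[0.2,-0.1,1.6],"twist":[0,0,0],"grip":-0.6},{"xyz":[0.2,-0.1,1.9],"twist":[0,0,0],"grip":-0.6},{"xyz":[0.2,-0.1,1.98],"twist":[0,0,0],"grip":-0.6}])

```text
clock: 18.38
position: [0.6634, 0.2368, 0.0844]
ee_rot: [2.902, 1.204, -0.002]
force: [-0.2, -0.0, 0.1]
width: 0.797
```

Request:
jog_arm(moves=[{"xyz":[0,0,0],"twist":[0,0,0],"grip":0.0},{"xyz":[0,0,0],"twist":[0,0,0],"grip":0.3},{"xyz":[0,0,0],"twist":[0,0,0],"grip":0.6},{"xyz":[0,0,0],"twist":[0,0,0],"grip":0.9},{"xyz":[0,0,0],"twist":[0,0,0],"grip":0.9}], force=25)

```text
clock: 19.0
position: [0.6637, 0.2376, 0.0853]
ee_rot: [2.901, 1.205, 0.0]
force: [0.1, 0.1, 0.4]
width: 0.304
```

Request:
jog_arm(moves=[{"xyz":[0,0,0],"twist":[0,0,0],"grip":0.9},{"xyz":[0,0,0],"twist":[0,0,0],"grip":0.9}])

```text
clock: 19.25
position: [0.6637, 0.2375, 0.0851]
ee_rot: [2.901, 1.205, -0.0]
force: [-0.2, -0.9, 0.2]
width: 0.087
```

The jaws closed to 8 mm, so they missed the knob. I'll look before doing anything else.

```bash
python3 - <<'E'
from h import *
plan((.66,.23,.2,-45)); im=arm.get_image("wrist"); s=arm.get_image("side")
a=cv2.resize(im[120:320,150:410],(520,400)); b=cv2.resize(s[140:270,150:270],(280,400))
b=cv2.resize(s[150:260,140:220],(280,385)); b=cv2.copyMakeBorder(b,0,15,0,0,0)
cv2.imwrite("pics/w9.png",np.hstack([a,b]))
E
```

```text
t 19.25 pos [0.6637 0.2375 0.0851] jaw -44.9 w 0.087 F [-0.2 -0.9  0.2] q7 -1.48
(0.66, 0.23, 0.2, -45) xyz [-0.13  0.05 -1.92] twist [0.   0.   0.01]
```

View pics/w9.png

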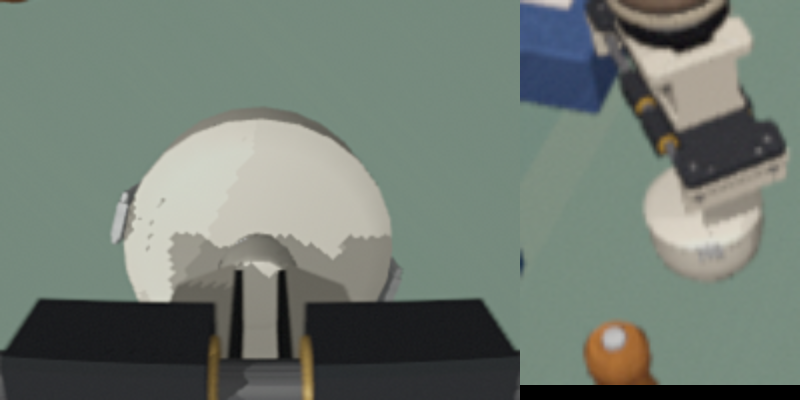

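```bash
python3 - <<'E'
from h import *
t,Rm=pose(); print("TCP px",proj("wrist",t),"tip",proj("wrist",t+.011*Rm[:,2]))
for z in (.095,.074,.068):
    for d in (-.03,-.02,-.01,0,.01,.02,.03):
        p=t+d*Rm[:,0]; p[2]=z; print(z,d,np.round(proj("wrist",p)))
E
```

```text
TCP px (np.float64(279.2727496049579), np.float64(257.382416489447)) tip (np.float64(279.29428626337807), np.float64(249.84425828641332))
0.095 -0.03 [279. 309.]
0.095 -0.02 [279. 295.]
0.095 -0.01 [279. 281.]
0.095 0 [279. 265.]
0.095 0.01 [279. 248.]
0.095 0.02 [279. 231.]
0.095 0.03 [279. 213.]
0.074 -0.03 [279. 292.]
0.074 -0.02 [279. 278.]
0.074 -0.01 [279. 264.]
0.074 0 [279. 250.]
0.074 0.01 [279. 235.]
0.074 0.02 [279. 219.]
0.074 0.03 [279. 203.]
0.068 -0.03 [279. 287.]
0.068 -0.02 [279. 274.]
0.068 -0.01 [279. 260.]
0.068 0 [279. 246.]
0.068 0.01 [279. 231.]
0.068 0.02 [279. 216.]
0.068 0.03 [279. 200.]
```

Request:
jog_arm(moves=[{"xyz":[0,0,-0.05],"twist":[0,0,0],"grip":0.9},{"xyz":[0,0,-0.15],"twist":[0,0,0],"grip":0.9},{"xyz":[0,0,-0.15],"twist":[0,0,0],"grip":0.9},{"xyz":[0,0,-0.15],"twist":[0,0,0],"grip":0.9}])

```text
clock: 19.85
position: [0.6637, 0.2375, 0.0942]
ee_rot: [2.901, 1.205, 0.0]
force: [-0.3, 0.3, 0.5]
width: 0.049
```

```bash
python3 - <<'E'
from h import *
plan((.66,.23,.2,-45)); im=arm.get_image("wrist"); s=arm.get_image("side")
a=cv2.resize(im[190:290,220:340],(480,400),interpolation=cv2.INTER_CUBIC)
b=cv2.resize(s[165:240,155:215],(320,400),interpolation=cv2.INTER_CUBIC)
cv2.imwrite("pics/w10.png",np.hstack([a,b]))
E
```

```text
t 19.85 pos [0.6637 0.2375 0.0942] jaw -44.9 w 0.049 F [-0.3  0.3  0.5] q7 -1.47
(0.66, 0.23, 0.2, -45) xyz [-0.13  0.04 -1.76] twist [ 0.   -0.    0.01]
```

View pics/w10.png

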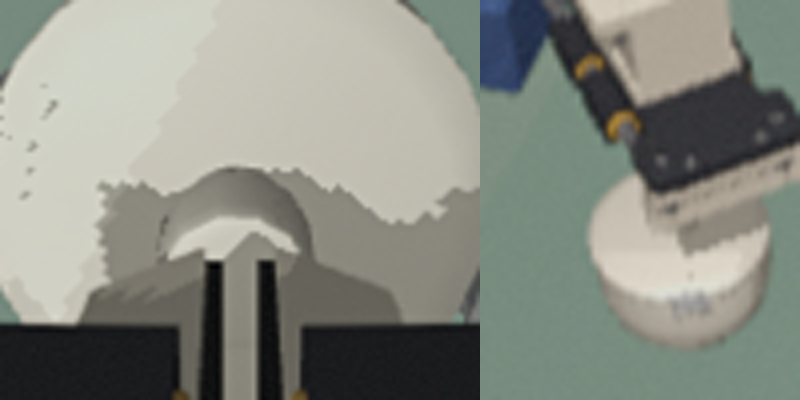

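The crop shows the shut fingertips just above the knob's top, with their shadow falling on it. The tips are higher than the stated geometry implies, so the jaws closed over the knob. I'll touch the knob top gently to calibrate the height.

Request:
jog_arm(moves=[{"xyz":[0,0,0.1],"twist":[0,0,0],"grip":0.9},{"xyz":[0,0,0.15],"twist":[0,0,0],"grip":0.9},{"xyz":[0,0,0.15],"twist":[0,0,0],"grip":0.9}])

```text
clock: 20.32
position: [0.6634, 0.2373, 0.0845]
ee_rot: [2.901, 1.205, -0.002]
force: [-0.5, 1.2, -0.4]
width: 0.048
```

Request:
jog_arm(moves=[{"xyz":[0,0,0.015],"twist":[0,0,0],"grip":0.9},{"xyz":[0,0,0.03],"twist":[0,0,0],"grip":0.9},{"xyz":[0,0,0.03],"twist":[0,0,0],"grip":0.9}])

```text
clock: 20.7
position: [0.6637, 0.2375, 0.0833]
ee_rot: [2.901, 1.205, -0.0]
force: [-0.0, -0.2, -0.4]
width: 0.051
```

Request:
jog_arm(moves=[{"xyz":[0,0,0.01],"twist":[0,0,0],"grip":0.9},{"xyz":[0,0,0.02],"twist":[0,0,0],"grip":0.9},{"xyz":[0,0,0.02],"twist":[0,0,0],"grip":0.9}])

```text
clock: 21.08
position: [0.6637, 0.2375, 0.0821]
ee_rot: [2.901, 1.205, -0.0]
force: [-0.8, -0.4, 0.3]
width: 0.052
```

Request:
jog_arm(moves=[{"xyz":[0,0,0.01],"twist":[0,0,0],"grip":0.9},{"xyz":[0,0,0.02],"twist":[0,0,0],"grip":0.9},{"xyz":[0,0,0.03],"twist":[0,0,0],"grip":0.9},{"xyz":[0,0,0.03],"twist":[0,0,0],"grip":0.9}])

```text
clock: 21.58
position: [0.6641, 0.2377, 0.0817]
ee_rot: [2.901, 1.204, 0.002]
force: [-2.7, -1.4, 9.1]
width: 0.047
```

```bash
python3 - <<'E'
from h import *
plan((.66,.23,.2,-45)); im=arm.get_image("wrist"); s=arm.get_image("side"); cv2.imwrite("pics/s11.png",s)
a=cv2.resize(im[190:290,220:340],(480,400),interpolation=cv2.INTER_CUBIC)
b=cv2.resize(s[165:240,155:215],(320,400),interpolation=cv2.INTER_CUBIC)
cv2.imwrite("pics/w11.png",np.hstack([a,b]))
t,Rm=pose()
for z in (.095,.074):
    for d in (-.02,-.01,0,.01,.02):
        p=t+d*Rm[:,0]; p[2]=z; print(z,d,np.round(proj("wrist",p)))
E
```

```text
t 21.57 pos [0.6641 0.2377 0.0817] jaw -44.9 w 0.047 F [-2.7 -1.4  9.1] q7 -1.48
(0.66, 0.23, 0.2, -45) xyz [-0.14  0.04 -1.97] twist [ 0.   -0.01  0.01]
0.095 -0.02 [279. 298.]
0.095 -0.01 [279. 283.]
0.095 0 [279. 268.]
0.095 0.01 [279. 251.]
0.095 0.02 [279. 233.]
0.074 -0.02 [279. 281.]
0.074 -0.01 [279. 267.]
0.074 0 [279. 252.]
0.074 0.01 [279. 237.]
0.074 0.02 [279. 221.]
```

View pics/w11.png

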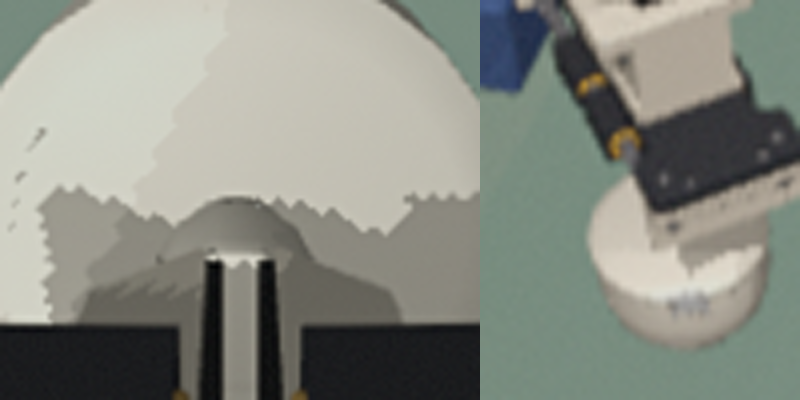

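Contact (9 N) comes at TCP 0.082 on a knob top that is 95 mm high, with the shut fingers exactly over the knob. So the fingertips really sit about 13 mm behind the reported TCP. I'll open, shift and go lower, watching the force.

Request:
jog_arm(moves=[{"xyz":[0,0,-0.1],"twist":[0,0,0],"grip":0.9},{"xyz":[-0.06,0,-0.2],"twist":[0,0,0],"grip":0.4},{"xyz":[-0.06,0,-0.2],"twist":[0,0,0],"grip":0},{"xyz":[-0.06,0,-0.2],"twist":[0,0,0],"grip":-0.3},{"xyz":[-0.06,0,-0.2],"twist":[0,0,0],"grip":-0.3}])

```text
clock: 22.3
position: [0.661, 0.2349, 0.092]
ee_rot: [2.901, 1.205, -0.001]
force: [-0.6, 0.5, -0.4]
width: 0.44
```

Request:
jog_arm(moves=[{"xyz":[0,0,0],"twist":[0,0,0],"grip":-0.3},{"xyz":[0,0,0.15],"twist":[0,0,0],"grip":-0.3},{"xyz":[0,0,0.3],"twist":[0,0,0],"grip":-0.3},{"xyz":[0,0,0.35],"twist":[0,0,0],"grip":-0.3},{"xyz":[0,0,0.35],"twist":[0,0,0],"grip":-0.3}])

```text
clock: 22.92
position: [0.6609, 0.2349, 0.0708]
ee_rot: [-2.901, -1.205, 0.001]
force: [-0.6, 0.6, 1.0]
width: 0.651
```

Request:
jog_arm(moves=[{"xyz":[0,0,0.04],"twist":[0,0,0],"grip":-0.3},{"xyz":[0,0,0.08],"twist":[0,0,0],"grip":-0.3},{"xyz":[0,0,0.11],"twist":[0,0,0],"grip":-0.3},{"xyz":[0,0,0.11],"twist":[0,0,0],"grip":-0.3}])

```text
clock: 23.42
position: [0.661, 0.2349, 0.0645]
ee_rot: [2.901, 1.205, -0.0]
force: [0.1, 0.3, 1.2]
width: 0.649
```

Request:
jog_arm(moves=[{"xyz":[0,0,0],"twist":[0,0,0],"grip":0.1},{"xyz":[0,0,0],"twist":[0,0,0],"grip":0.4},{"xyz":[0,0,0],"twist":[0,0,0],"grip":0.7},{"xyz":[0,0,0],"twist":[0,0,0],"grip":0.9},{"xyz":[0,0,0],"twist":[0,0,0],"grip":0.9}], force=25)

```text
clock: 24.05
position: [0.661, 0.2352, 0.0647]
ee_rot: [-2.901, -1.205, 0.0]
force: [-0.2, -0.3, -0.6]
width: 0.255
```

Request:
jog_arm(moves=[{"xyz":[0,0,0],"twist":[0,0,0],"grip":0.9},{"xyz":[0,0,0],"twist":[0,0,0],"grip":0.9}])

```text
clock: 24.3
position: [0.661, 0.2351, 0.0647]
ee_rot: [-2.901, -1.205, 0.0]
force: [-0.9, 0.5, -0.1]
width: 0.252
```

Gripped at 23 mm, which is the knob. Lifting and carrying.

Request:
jog_arm(moves=[{"xyz":[0,0,-0.15],"twist":[0,0,0],"grip":0.9},{"xyz":[0,0,-0.6],"twist":[0,0,0],"grip":0.9},{"xyz":[0,0,-1.3],"twist":[0,0,0],"grip":0.9},{"xyz":[0,0,-2.0],"twist":[0,0,0],"grip":0.9},{"xyz":[0,0,-2.4],"twist":[0,0,0],"grip":0.9}])

```text
clock: 24.92
position: [0.6618, 0.2353, 0.2119]
ee_rot: [2.902, 1.204, 0.005]
force: [-0.6, 0.0, -2.8]
width: 0.249
```

```bash
python3 - <<'E'
from h import *
plan((.583,-.085,.2,-45),(.583,-.085,.16,-45))
E
```

```text
t 24.93 pos [0.6618 0.2353 0.2119] jaw -44.9 w 0.249 F [-0.6  0.  -2.8] q7 -1.42
(0.583, -0.085, 0.2, -45) xyz [-4.71  2.84  0.19] twist [ 0.01 -0.02  0.01]
(0.583, -0.085, 0.16, -45) xyz [-4.71  2.84  0.85] twist [ 0.01 -0.02  0.01]
```

Request:
jog_arm(moves=[{"xyz":[-0.2,0.1,0],"twist":[0,0,0],"grip":0.9},{"xyz":[-0.6,0.35,0],"twist":[0,0,0],"grip":0.9},{"xyz":[-1.1,0.65,0],"twist":[0,0,0],"grip":0.9},{"xyz":[-1.7,1.0,0],"twist":[0,0,0],"grip":0.9},{"xyz":[-2.3,1.4,0],"twist":[0,0,0],"grip":0.9}])

```text
clock: 25.55
position: [0.6214, 0.0753, 0.2069]
ee_rot: [2.902, 1.204, -0.005]
force: [0.0, -0.1, -2.0]
width: 0.254
```

Request:
jog_arm(moves=[{"xyz":[-0.6,0.4,0],"twist":[0,0,0],"grip":0.9},{"xyz":[-1.2,0.75,0.1],"twist":[0,0,0],"grip":0.9},{"xyz":[-1.8,1.1,0.25],"twist":[0,0,0],"grip":0.9},{"xyz":[-2.2,1.35,0.45],"twist":[0,0,0],"grip":0.9},{"xyz":[-2.4,1.45,0.6],"twist":[0,0,0],"grip":0.9}])

```text
clock: 26.18
position: [0.5811, -0.0885, 0.1708]
ee_rot: [-2.903, -1.2, 0.005]
force: [0.2, 0.6, -2.3]
width: 0.249
```

Request:
jog_arm(moves=[{"xyz":[0,0,0],"twist":[0,0,0],"grip":0.9},{"xyz":[0,0,0],"twist":[0,0,0],"grip":0.9}])

```text
clock: 26.42
position: [0.5835, -0.0837, 0.1729]
ee_rot: [-2.9, -1.207, -0.001]
force: [0.2, 0.0, -3.2]
width: 0.249
```

```bash
python3 - <<'E'
from h import *
t,Rm=pose(); im=arm.get_image("wrist"); cv2.imwrite("pics/w12.png",im); 
h=cv2.cvtColor(im,cv2.COLOR_BGR2HSV); m=cv2.inRange(h,(50,120,60),(80,255,255)); v,u=np.nonzero(m); print(len(u), v.min(),v.max(),u.min(),u.max())
c=max(cv2.findContours(m,cv2.RETR_EXTERNAL,cv2.CHAIN_APPROX_NONE)[0],key=cv2.contourArea)[:,0]
P=np.array([at("wrist",*p,.008)[:2] for p in c]); D=(P-np.array([.583,-.085]))
k=np.hypot(*D.T)>.040; P=P[k]   # outer edge only
s=np.linalg.lstsq(np.c_[2*P,np.ones(len(P))],(P**2).sum(1),rcond=None)[0]; print("coaster",s[:2],2*np.sqrt(s[2]+s[:2]@s[:2]),len(P))
w=cv2.inRange(h,(0,0,110),(40,60,255)); w[260:]=0; w[:,:190]=0; w[:,370:]=0
top=arm.get_image("top"); m=cv2.inRange(cv2.cvtColor(top,cv2.COLOR_BGR2HSV),(50,120,60),(80,255,255)); m[:,:310]=0;m[:,370:]=0
cc=max(cv2.findContours(m,cv2.RETR_EXTERNAL,cv2.CHAIN_APPROX_NONE)[0],key=cv2.contourArea); print(cv2.contourArea(cc))
plan((.583,-.085,.0727,-45))
a=cv2.resize(im[:,100:460],(480,560)); cv2.imwrite("pics/w12x.png",a)
E
```

```text
1570 151 189 239 323
coaster [ 0.58428784 -0.08502959] 0.08888321444382287 121
208.5
t 26.52 pos [ 0.5835 -0.0837  0.1729] jaw -44.8 w 0.25 F [ 0.3  1.  -2.1] q7 -0.96
(0.583, -0.085, 0.0727, -45) xyz [-0.02  0.01  1.67] twist [-0.   -0.01  0.02]
```

View pics/w12x.png

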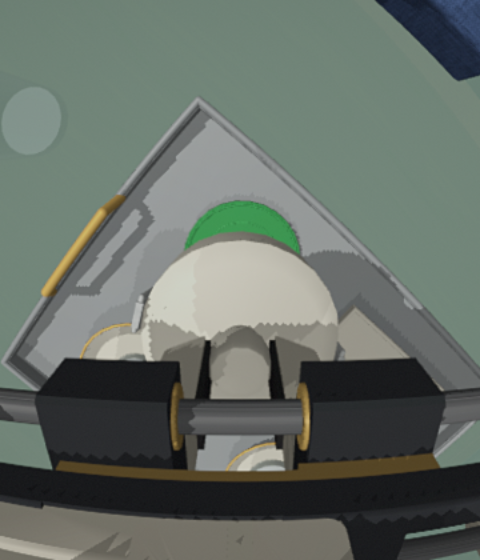

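The picture shows the bowl hanging level with the coaster's rim just ahead of it at (243,225). The jaws are over the coaster centre within 2 mm. Lowering.

Request:
jog_arm(moves=[{"xyz":[-0.03,0.01,0.4],"twist":[0,0,0],"grip":0.9},{"xyz":[-0.03,0.01,0.9],"twist":[0,0,0],"grip":0.9},{"xyz":[-0.03,0.01,1.3],"twist":[0,0,0],"grip":0.9},{"xyz":[-0.03,0.01,1.55],"twist":[0,0,0],"grip":0.9},{"xyz":[-0.03,0.01,1.6],"twist":[0,0,0],"grip":0.9}])

```text
clock: 27.15
position: [0.5822, -0.0866, 0.0762]
ee_rot: [-2.9, -1.206, 0.001]
force: [0.2, -0.7, -2.2]
width: 0.254
```

Request:
jog_arm(moves=[{"xyz":[0,0,0.01],"twist":[0,0,0],"grip":0.9},{"xyz":[0,0,0.02],"twist":[0,0,0],"grip":0.9},{"xyz":[0,0,0.02],"twist":[0,0,0],"grip":0.9}])

```text
clock: 27.52
position: [0.5827, -0.0872, 0.0761]
ee_rot: [2.901, 1.204, 0.001]
force: [-0.7, -0.7, -2.6]
width: 0.253
```

Request:
jog_arm(moves=[{"xyz":[0,0,0.01],"twist":[0,0,0],"grip":0.9},{"xyz":[0,0,0.025],"twist":[0,0,0],"grip":0.9},{"xyz":[0,0,0.04],"twist":[0,0,0],"grip":0.9},{"xyz":[0,0,0.04],"twist":[0,0,0],"grip":0.9}])

```text
clock: 28.02
position: [0.5822, -0.0872, 0.073]
ee_rot: [-2.901, -1.205, 0.0]
force: [-0.3, 0.2, -2.6]
width: 0.249
```

Request:
jog_arm(moves=[{"xyz":[0,0,0.01],"twist":[0,0,0],"grip":0.9},{"xyz":[0,0,0.02],"twist":[0,0,0],"grip":0.9},{"xyz":[0,0,0.02],"twist":[0,0,0],"grip":0.9}])

```text
clock: 28.4
position: [0.5826, -0.087, 0.0726]
ee_rot: [2.901, 1.205, 0.001]
force: [-1.7, 1.2, 5.1]
width: 0.25
```

Bowl is on the coaster at 5 N. Releasing and retreating.

Request:
jog_arm(moves=[{"xyz":[0,0,-0.008],"twist":[0,0,0],"grip":0.7},{"xyz":[0,0,-0.008],"twist":[0,0,0],"grip":0.4},{"xyz":[0,0,-0.008],"twist":[0,0,0],"grip":0},{"xyz":[0,0,-0.008],"twist":[0,0,0],"grip":0},{"xyz":[0,0,-0.008],"twist":[0,0,0],"grip":0}])

```text
clock: 29.02
position: [0.5824, -0.0872, 0.0724]
ee_rot: [2.901, 1.205, -0.0]
force: [-0.7, -0.3, 0.6]
width: 0.492
```

Request:
jog_arm(moves=[{"xyz":[0,0,-0.3],"twist":[0,0,0],"grip":0},{"xyz":[0,0,-0.9],"twist":[0,0,0],"grip":0},{"xyz":[0,0,-1.6],"twist":[0,0,0],"grip":0},{"xyz":[0,0,-2.1],"twist":[0,0,0],"grip":0},{"xyz":[0,0,-2.2],"twist":[0,0,0],"grip":0}])

```text
clock: 29.65
position: [0.5838, -0.0869, 0.208]
ee_rot: [2.899, 1.204, 0.007]
force: [0.0, 0.4, 0.1]
width: 0.5
```

```bash
python3 - <<'E'
from h import *
t,Rm=pose(); im=arm.get_image("wrist"); im=arm.get_image("wrist"); cv2.imwrite("pics/w13.png",im); 
h=cv2.cvtColor(im,cv2.COLOR_BGR2HSV); m=cv2.inRange(h,(50,120,60),(80,255,255)); v,u=np.nonzero(m); print(len(u), v.min(),v.max(),u.min(),u.max())
P=np.array([at("wrist",a,b,.008)[:2] for a,b in zip(u,v)]); r=cv2.minEnclosingCircle(P.astype(np.float32)); print("coaster",r)
w=cv2.inRange(h,(0,0,130),(40,60,255)); w[:140]=0; w[260:]=0; w[:,:215]=0; w[:,345:]=0; w=cv2.morphologyEx(w,cv2.MORPH_OPEN,np.ones((5,5)))
c=max(cv2.findContours(w,cv2.RETR_EXTERNAL,cv2.CHAIN_APPROX_NONE)[0],key=cv2.contourArea); e=cv2.fitEllipse(c); print(e,at("wrist",*e[0],.058),"old bias ref z=.05 -> +8mm")
plan((.524,.39,.2,-7))
E
```

```text
358 146 169 243 314
coaster ((0.5984982252120972, -0.07163724303245544), 0.041334543377161026)
((278.0892639160156, 196.47267150878906), (86.22732543945312, 88.34639739990234), 81.28809356689453) [ 0.58244359 -0.0871264   0.058     ] old bias ref z=.05 -> +8mm
t 29.75 pos [ 0.5838 -0.0869  0.208 ] jaw -44.9 w 0.5 F [-0.   1.1  0.1] q7 -0.94
(0.524, 0.39, 0.2, -7) xyz [ 4.93 -6.32  0.12] twist [ 0.03 -0.01 -3.79]
```

Request:
jog_arm(moves=[{"xyz":[0.5,-0.65,0],"twist":[0,0,0],"grip":0},{"xyz":[1.15,-1.45,0],"twist":[0,0,0],"grip":0},{"xyz":[1.75,-2.25,0],"twist":[0,0,0],"grip":0},{"xyz":[2.35,-3.0,0],"twist":[0,0,0],"grip":0},{"xyz":[2.95,-3.8,0],"twist":[0,0,0],"grip":0}])

```text
clock: 30.38
position: [0.5449, 0.2002, 0.2032]
ee_rot: [2.902, 1.204, -0.003]
force: [0.5, -0.2, -0.2]
width: 0.5
```

Request:
jog_arm(moves=[{"xyz":[0.5,-0.65,0.1],"twist":[0,0,-0.9],"grip":0},{"xyz":[1.0,-1.3,0.3],"twist":[0,0,-1.8],"grip":0},{"xyz":[1.5,-1.9,0.5],"twist":[0,0,-2.7],"grip":0},{"xyz":[1.9,-2.4,0.7],"twist":[0,0,-3.5],"grip":0},{"xyz":[1.97,-2.5,0.8],"twist":[0,0,-3.8],"grip":0}])

```text
clock: 31.0
position: [0.5205, 0.3913, 0.1543]
ee_rot: [-2.342, -2.09, 0.004]
force: [0.5, -0.6, -0.9]
width: 0.496
```

Request:
jog_arm(moves=[{"xyz":[0,0,0],"twist":[0,0,0],"grip":0},{"xyz":[0,0,0],"twist":[0,0,0],"grip":0}])

```text
clock: 31.25
position: [0.5238, 0.387, 0.1564]
ee_rot: [2.354, 2.079, -0.001]
force: [-0.5, -0.2, -0.5]
width: 0.497
```

```bash
python3 - <<'E'
from h import *
t,Rm=pose(); im=arm.get_image("wrist"); cv2.imwrite("pics/w14.png",im); 
for P in ((.532,.445,.006),(.524,.389,.012),(.517,.333,.006)): print(np.round(proj("wrist",P)))
h=cv2.cvtColor(im,cv2.COLOR_BGR2HSV); m=cv2.inRange(h,(0,0,95),(180,45,255)); m[250:]=0
m=cv2.morphologyEx(m,cv2.MORPH_CLOSE,np.ones((5,5)))
for c in cv2.findContours(m,cv2.RETR_EXTERNAL,cv2.CHAIN_APPROX_NONE)[0]:
    (x,y),(a,b),g=cv2.minAreaRect(c)
    if cv2.contourArea(c)>150: 
        P=np.array([at("wrist",*p[0],.008)[:2] for p in c]).astype(np.float32); r=cv2.minAreaRect(P); print("px",round(x),round(y),"world",np.round(r[0],4),np.round(r[1],4),round(r[2],1))
plan((.524,.389,.16,-7.2))
E
```

```text
[281. 138.]
[280. 194.]
[280. 244.]
px 540 158 world [0.8687 0.389 ] [0.0866 0.2584] 4.7
px 279 124 world [0.515  0.4906] [0.3509 0.7811] 83.0
t 31.3 pos [0.5238 0.387  0.1564] jaw -7.1 w 0.501 F [ 1.  -0.1 -0.1] q7 -1.19
(0.524, 0.389, 0.16, -7.2) xyz [ 0.03 -0.   -0.06] twist [0.   0.01 0.01]
```

View pics/w14.png

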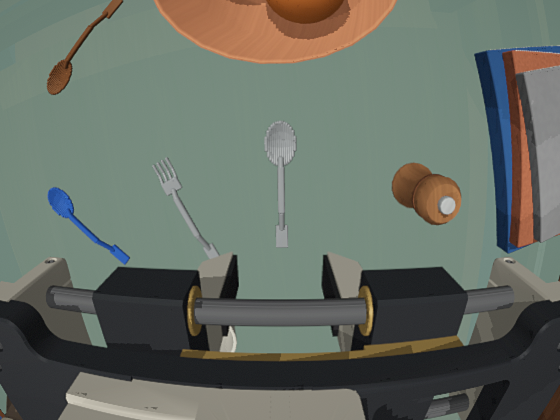

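The steel spoon is centred under the jaws, tip at (280,121) and tail at (282,247), and lies face up. The fork is at left (185,205), and the blue and brown spoons are elsewhere.

```bash
python3 - <<'E'
from h import *
im=cv2.imread("pics/w14.png"); h=cv2.cvtColor(im,cv2.COLOR_BGR2HSV); m=cv2.inRange(h,(0,0,100),(180,38,255))[105:262,250:315]
n,l,st,ce=cv2.connectedComponentsWithStats(m); i=1+np.argmax(st[1:,4]); v,u=np.nonzero(l==i); u=u+250; v=v+105; print(st[i],v.min(),v.max())
a=at("wrist",u[v==v.min()].mean(),v.min(),.008); b=at("wrist",u[v==v.max()].mean(),v.max(),.003)
print(a.round(4),b.round(4),"len",np.hypot(*(a-b)[:2]))
k=(v>165)&(v<215); P=np.array([at("wrist",x,y,.014)[:2] for x,y in zip(u[k],v[k])]); q=np.cov(P.T); w,V=np.linalg.eigh(q); d=V[:,1]; ang=np.degrees(np.arctan2(d[1],d[0])); print("bar mean",P.mean(0).round(4),"ang",ang)
mid=(a+b)[:2]/2; print("mid",mid.round(4)); plan((*mid,.03,-7.1),(*mid,-.009,-7.1))
E
```

```text
[   0    0   65  157 9976] 105 261
[0.5367 0.4772 0.008 ] [0.517  0.3113 0.003 ] len 0.1670032172532958
bar mean [0.5267 0.3936] ang 172.88508997893604
mid [0.5269 0.3942]
t 31.3 pos [0.524  0.3871 0.1566] jaw -7.1 w 0.501 F [ 1.  -0.1 -0.1] q7 -1.19
(np.float64(0.5268538662924076), np.float64(0.39423541438770837), 0.03, -7.1) xyz [0.13 0.03 2.11] twist [0. 0. 0.]
(np.float64(0.5268538662924076), np.float64(0.39423541438770837), -0.009, -7.1) xyz [0.13 0.03 2.76] twist [0. 0. 0.]
```

```bash
python3 - <<'E'
from h import *
im=cv2.imread("pics/w14.png"); s=im[110:258,255:310].astype(int); sp=(s.max(2)-s.min(2)<12)&(s.max(2)>115)|(s.max(2)>165); sp=sp.astype(np.uint8)
n,l,st,ce=cv2.connectedComponentsWithStats(sp); i=1+np.argmax(st[1:,4]); v,u=np.nonzero(l==i); u=u+255; v=v+110; print(st[i])
for y in (v.min(),130,145,170,190,210,v.max()): k=v==y; print(y,u[k].min() if k.any() else 0,u[k].max() if k.any() else 0)
a=at("wrist",280,121,.008); b=at("wrist",282,247,.004); print(a,b,np.hypot(*(a-b)[:2]),(a+b)/2,np.degrees(np.arctan2(*(a-b)[1::-1])))
c=at("wrist",281,195,.014); print(c); mid=(a+b)[:2]/2; plan((*mid,.03,-7.1),(*mid,-.009,-7.1))
E
```

```text
[   9   11   33  127 1747]
121 276 284
130 267 293
145 265 295
170 277 283
190 278 283
210 278 284
247 277 286
[0.53322234 0.4616508  0.008     ] [0.51908109 0.32857251 0.004     ] 0.13382752827041958 [0.52615172 0.39511166 0.006     ] 83.93436266251712
[0.52527864 0.38885433 0.014     ]
t 31.3 pos [0.524  0.3871 0.1566] jaw -7.1 w 0.501 F [ 1.  -0.1 -0.1] q7 -1.19
(np.float64(0.5261517168810665), np.float64(0.3951116576879241), 0.03, -7.1) xyz [0.14 0.02 2.11] twist [0. 0. 0.]
(np.float64(0.5261517168810665), np.float64(0.3951116576879241), -0.009, -7.1) xyz [0.14 0.02 2.76] twist [0. 0. 0.]
```

Request:
jog_arm(moves=[{"xyz":[0.12,0.02,0.5],"twist":[0,0,0],"grip":0.2},{"xyz":[0.12,0.02,1.1],"twist":[0,0,0],"grip":0.2},{"xyz":[0.12,0.02,1.7],"twist":[0,0,0],"grip":0.2},{"xyz":[0.12,0.02,2.2],"twist":[0,0,0],"grip":0.2},{"xyz":[0.12,0.02,2.5],"twist":[0,0,0],"grip":0.2}])

```text
clock: 31.92
position: [0.5255, 0.3942, 0.0054]
ee_rot: [2.353, 2.08, -0.002]
force: [-0.2, -0.1, -0.4]
width: 0.399
```

Request:
jog_arm(moves=[{"xyz":[0,0,0],"twist":[0,0,0],"grip":0.2},{"xyz":[0,0,0.06],"twist":[0,0,0],"grip":0.2},{"xyz":[0,0,0.12],"twist":[0,0,0],"grip":0.2},{"xyz":[0,0,0.12],"twist":[0,0,0],"grip":0.2}])

```text
clock: 32.42
position: [0.5252, 0.3958, -0.0005]
ee_rot: [2.351, 2.083, 0.001]
force: [0.0, 0.5, -0.1]
width: 0.401
```

Request:
jog_arm(moves=[{"xyz":[0,0,0.04],"twist":[0,0,0],"grip":0.2},{"xyz":[0,0,0.08],"twist":[0,0,0],"grip":0.2},{"xyz":[0,0,0.08],"twist":[0,0,0],"grip":0.2}])

```text
clock: 32.8
position: [0.525, 0.3956, -0.0059]
ee_rot: [2.351, 2.084, -0.001]
force: [1.1, -0.3, 0.3]
width: 0.403
```

Request:
jog_arm(moves=[{"xyz":[0,0,0.02],"twist":[0,0,0],"grip":0.2},{"xyz":[0,0,0.04],"twist":[0,0,0],"grip":0.2},{"xyz":[0,0,0.04],"twist":[0,0,0],"grip":0.2}])

```text
clock: 33.17
position: [0.525, 0.3957, -0.0082]
ee_rot: [2.351, 2.084, -0.0]
force: [0.1, 0.4, -0.3]
width: 0.4
```

Tips are at about 5 mm, inside the bar's 9 to 15 mm range from below. Closing.

Request:
jog_arm(moves=[{"xyz":[0,0,0],"twist":[0,0,0],"grip":0.5},{"xyz":[0,0,0],"twist":[0,0,0],"grip":0.8},{"xyz":[0,0,0],"twist":[0,0,0],"grip":1},{"xyz":[0,0,0],"twist":[0,0,0],"grip":1},{"xyz":[0,0,0],"twist":[0,0,0],"grip":1}], force=20)

```text
clock: 33.8
position: [0.5251, 0.3958, -0.008]
ee_rot: [2.351, 2.084, 0.0]
force: [-0.4, -0.5, -0.3]
width: 0.072
```

Request:
jog_arm(moves=[{"xyz":[0,0,0],"twist":[0,0,0],"grip":1},{"xyz":[0,0,0],"twist":[0,0,0],"grip":1}])

```text
clock: 34.05
position: [0.5251, 0.3958, -0.008]
ee_rot: [2.351, 2.084, 0.0]
force: [0.2, 0.2, 0.3]
width: 0.075
```

Gripped at 6.9 mm. Lifting and carrying to the dish.

Request:
jog_arm(moves=[{"xyz":[0,0,-0.15],"twist":[0,0,0],"grip":1},{"xyz":[0,0,-0.8],"twist":[0,0,0],"grip":1},{"xyz":[0,0,-1.6],"twist":[0,0,0],"grip":1},{"xyz":[0,0,-2.4],"twist":[0,0,0],"grip":1},{"xyz":[0,0,-3.0],"twist":[0,0,0],"grip":1}])

```text
clock: 34.67
position: [0.5251, 0.3963, 0.1751]
ee_rot: [-2.351, -2.084, -0.003]
force: [0.3, -0.5, -0.9]
width: 0.069
```

```bash
python3 - <<'E'
from h import *
plan((.594,-.264,.17,3))
E
```

```text
t 34.67 pos [0.5251 0.3963 0.1751] jaw -6.9 w 0.069 F [ 0.3 -0.5 -0.9] q7 -1.19
(0.594, -0.264, 0.17, 3) xyz [-10.79   2.46   0.07] twist [ 0.01 -0.01 -0.99]
```

Request:
jog_arm(moves=[{"xyz":[-0.6,0.14,0],"twist":[0,0,0],"grip":1},{"xyz":[-1.4,0.32,0],"twist":[0,0,0],"grip":1},{"xyz":[-2.3,0.52,0],"twist":[0,0,0],"grip":1},{"xyz":[-3.2,0.73,0],"twist":[0,0,0],"grip":1},{"xyz":[-4.1,0.93,0],"twist":[0,0,0],"grip":1}])

```text
clock: 35.3
position: [0.5509, 0.1431, 0.1727]
ee_rot: [2.351, 2.083, 0.001]
force: [1.3, 0.2, -1.0]
width: 0.072
```

Request:
jog_arm(moves=[{"xyz":[-0.9,0.2,0],"twist":[0,0,0],"grip":1},{"xyz":[-1.8,0.41,0],"twist":[0,0,0],"grip":1},{"xyz":[-2.7,0.62,0],"twist":[0,0,0],"grip":1},{"xyz":[-3.6,0.82,0],"twist":[0,0,0],"grip":1},{"xyz":[-4.4,1.0,0],"twist":[0,0,0],"grip":1}])

```text
clock: 35.92
position: [0.5786, -0.1267, 0.1727]
ee_rot: [2.351, 2.082, 0.0]
force: [1.4, 0.0, 0.3]
width: 0.071
```

Request:
jog_arm(moves=[{"xyz":[-0.8,0.2,0],"twist":[0,0,-0.3],"grip":1},{"xyz":[-1.6,0.4,0],"twist":[0,0,-0.6],"grip":1},{"xyz":[-2.1,0.5,0],"twist":[0,0,-1.0],"grip":1},{"xyz":[-2.25,0.53,0],"twist":[0,0,-1.0],"grip":1},{"xyz":[-2.25,0.53,0],"twist":[0,0,-1.0],"grip":1}])

```text
clock: 36.55
position: [0.594, -0.2616, 0.1723]
ee_rot: [-2.162, -2.279, -0.001]
force: [0.4, 0.3, -0.7]
width: 0.073
```

Request:
jog_arm(moves=[{"xyz":[0,0,0],"twist":[0,0,0],"grip":1},{"xyz":[0,0,0],"twist":[0,0,0],"grip":1}])

```text
clock: 36.8
position: [0.5943, -0.2606, 0.1724]
ee_rot: [2.158, 2.283, 0.0]
force: [-0.2, -0.3, -0.1]
width: 0.071
```

```bash
python3 - <<'E'
from h import *
t,Rm=pose(); plan((.594,-.264,.17,3)); im=arm.get_image("wrist"); cv2.imwrite("pics/w15.png",im)
si=arm.get_image("side"); cv2.imwrite("pics/s15.png",si); tp=arm.get_image("top"); cv2.imwrite("pics/t15.png",tp)
for P in ((.594,-.264+.0825,.011),(.594,-.264-.0825,.011),(.594,-.264,.011)): print(np.round(proj("wrist",P)),np.round(proj("side",P)),np.round(proj("top",P)))
def quad(name,img,box):
    h=cv2.cvtColor(img,cv2.COLOR_BGR2HSV); m=cv2.inRange(h,(5,10,140),(40,70,255)); k=np.zeros_like(m); x0,y0,x1,y1=box; k[y0:y1,x0:x1]=m[y0:y1,x0:x1]
    c=max(cv2.findContours(k,cv2.RETR_EXTERNAL,cv2.CHAIN_APPROX_NONE)[0],key=cv2.contourArea)
    P=np.array([at(name,*p[0],.011)[:2] for p in c]).astype(np.float32); print(name,"dish",cv2.minAreaRect(P))
quad("side",cv2.imread("pics/side0.png"),(245,80,295,140)); quad("top",cv2.imread("pics/top0.png"),(370,155,440,195))
cv2.imwrite("pics/w15x.png",cv2.resize(im[60:300,150:410],(780,600),fx=0,fy=0))
E
```

```text
t 36.8 pos [ 0.5943 -0.2606  0.1724] jaw 3.2 w 0.071 F [-0.2 -0.3 -0.1] q7 0.05
(0.594, -0.264, 0.17, 3) xyz [-0.06 -0.01  0.04] twist [ 0.   -0.    0.02]
[284. 117.] [265. 124.] [377. 174.]
[276. 266.] [279.  92.] [430. 176.]
[280. 196.] [272. 107.] [404. 175.]
side dish ((0.5940957069396973, -0.26118117570877075), (0.07438144832849503, 0.17790628969669342), 4.496807098388672)
top dish ((0.592357337474823, -0.2657678425312042), (0.07259376347064972, 0.16476744413375854), 4.550781726837158)
```

All three views agree on the dish: centre about (0.5935, -0.265), turned 4.6°. Lowering onto it.

Request:
jog_arm(moves=[{"xyz":[-0.06,-0.02,0.4],"twist":[0,0,-0.14],"grip":1},{"xyz":[-0.06,-0.02,1.1],"twist":[0,0,-0.14],"grip":1},{"xyz":[-0.06,-0.02,1.8],"twist":[0,0,-0.14],"grip":1},{"xyz":[-0.06,-0.02,2.4],"twist":[0,0,-0.14],"grip":1},{"xyz":[-0.06,-0.02,2.7],"twist":[0,0,-0.14],"grip":1}])

```text
clock: 37.58
position: [0.592, -0.2656, 0.0081]
ee_rot: [-2.131, -2.305, 0.002]
force: [0.4, -0.7, -0.3]
width: 0.072
```

Request:
jog_arm(moves=[{"xyz":[0,0,0],"twist":[0,0,0],"grip":1},{"xyz":[0,0,0.05],"twist":[0,0,0],"grip":1},{"xyz":[0,0,0.1],"twist":[0,0,0],"grip":1},{"xyz":[0,0,0.1],"twist":[0,0,0],"grip":1}])

```text
clock: 38.08
position: [0.5933, -0.2662, 0.0046]
ee_rot: [2.132, 2.306, 0.0]
force: [-0.5, -1.0, -0.2]
width: 0.071
```

```bash
python3 - <<'E'
from h import *
plan((.5935,-.2645,-.002,4.6))
E
```

```text
t 38.08 pos [ 0.5933 -0.2662  0.0046] jaw 4.5 w 0.071 F [-0.5 -1.  -0.2] q7 -0.04
(0.5935, -0.2645, -0.002, 4.6) xyz [0.03 0.01 0.11] twist [ 0.    0.   -0.01]
```

Request:
jog_arm(moves=[{"xyz":[0.03,0.01,0.03],"twist":[0,0,0],"grip":1},{"xyz":[0.03,0.01,0.06],"twist":[0,0,0],"grip":1},{"xyz":[0.03,0.01,0.08],"twist":[0,0,0],"grip":1},{"xyz":[0.03,0.01,0.08],"twist":[0,0,0],"grip":1}])

```text
clock: 38.58
position: [0.5934, -0.2641, -0.0009]
ee_rot: [-2.133, -2.307, 0.0]
force: [0.2, 0.0, -0.8]
width: 0.072
```

Request:
jog_arm(moves=[{"xyz":[0,0,0.01],"twist":[0,0,0],"grip":1},{"xyz":[0,0,0.02],"twist":[0,0,0],"grip":1},{"xyz":[0,0,0.02],"twist":[0,0,0],"grip":1}])

```text
clock: 38.95
position: [0.5935, -0.2642, -0.002]
ee_rot: [2.133, 2.307, -0.0]
force: [-0.1, -0.6, -0.7]
width: 0.074
```

Request:
jog_arm(moves=[{"xyz":[0,0,0.012],"twist":[0,0,0],"grip":1},{"xyz":[0,0,0.012],"twist":[0,0,0],"grip":1}])

```text
clock: 39.2
position: [0.5936, -0.2642, -0.002]
ee_rot: [2.132, 2.306, -0.0]
force: [-2.3, 0.6, 6.8]
width: 0.074
```

Request:
jog_arm(moves=[{"xyz":[0,0,0],"twist":[0,0,0],"grip":0.9},{"xyz":[0,0,0],"twist":[0,0,0],"grip":0.7},{"xyz":[0,0,0],"twist":[0,0,0],"grip":0.6},{"xyz":[0,0,0],"twist":[0,0,0],"grip":0.6}])

```text
clock: 39.7
position: [0.5935, -0.2642, -0.0028]
ee_rot: [-2.133, -2.307, 0.0]
force: [1.0, 0.8, 0.4]
width: 0.195
```

Request:
jog_arm(moves=[{"xyz":[0,0,-0.2],"twist":[0,0,0],"grip":0.6},{"xyz":[0,0,-0.7],"twist":[0,0,0],"grip":0.6},{"xyz":[0,0,-1.5],"twist":[0,0,0],"grip":0.6},{"xyz":[0,0,-2.4],"twist":[0,0,0],"grip":0.6},{"xyz":[0,0,-3.3],"twist":[0,0,0],"grip":0.6}])

```text
clock: 40.33
position: [0.5934, -0.2638, 0.1979]
ee_rot: [2.132, 2.307, 0.001]
force: [0.5, -0.3, -0.5]
width: 0.198
```

Request:
jog_arm(moves=[{"xyz":[-0.9,0,0],"twist":[0,0,0],"grip":0.6},{"xyz":[-1.8,0,0],"twist":[0,0,0],"grip":0.6},{"xyz":[-2.7,0,0],"twist":[0,0,0],"grip":0.6},{"xyz":[-3.5,0,0],"twist":[0,0,0],"grip":0.6},{"xyz":[-4.0,0,0],"twist":[0,0,0],"grip":0.6}])

```text
clock: 40.95
position: [0.6114, -0.5064, 0.1957]
ee_rot: [2.135, 2.304, -0.001]
force: [0.7, 0.4, 0.4]
width: 0.2
```

Request:
jog_arm(moves=[{"xyz":[0,0,0],"twist":[0,0,0],"grip":0.6},{"xyz":[0,0,0],"twist":[0,0,0],"grip":0.6},{"xyz":[0,0,0],"twist":[0,0,0],"grip":0.6}])

```text
clock: 41.32
position: [0.6129, -0.5017, 0.196]
ee_rot: [2.13, 2.309, 0.001]
force: [0.1, 0.3, 0.6]
width: 0.199
```

```bash
python3 - <<'E'
from h import *
plan((.5935,-.2645,.2,4.6)); tp=arm.get_image("top"); si=arm.get_image("side"); w=arm.get_image("wrist")
for n,i in (("top",tp),("side",si),("wrist",w)): cv2.imwrite(f"pics/end_{n}.png",i)
for P in ((.5935,-.265,.011),(.583,-.086,.05),(.4418,-.0945,.05),(.4465,-.2713,.05)): print(np.round(proj("top",P)),np.round(proj("side",P)),np.round(proj("wrist",P)))
a=cv2.resize(tp[140:260,300:460],(400,300),interpolation=cv2.INTER_CUBIC); b=cv2.resize(si[75:195,220:380],(400,300),interpolation=cv2.INTER_CUBIC)
c=cv2.resize(w[0:300],(560,300)); c=cv2.copyMakeBorder(c,0,0,0,240,0)
cv2.imwrite("pics/end.png",np.vstack([np.hstack([a,b]),c]))
E
```

```text
t 41.33 pos [ 0.6129 -0.5017  0.196 ] jaw 4.6 w 0.199 F [0.1 0.3 0.6] q7 0.43
(0.5935, -0.2645, 0.2, 4.6) xyz [ 3.97 -0.   -0.06] twist [ 0. -0.  0.]
[404. 175.] [273. 107.] [280. -19.]
[348. 174.] [259. 136.] [ 284. -148.]
[351. 220.] [306. 144.] [ 165. -138.]
[411. 220.] [318. 106.] [140. -24.]
```

View pics/end.png

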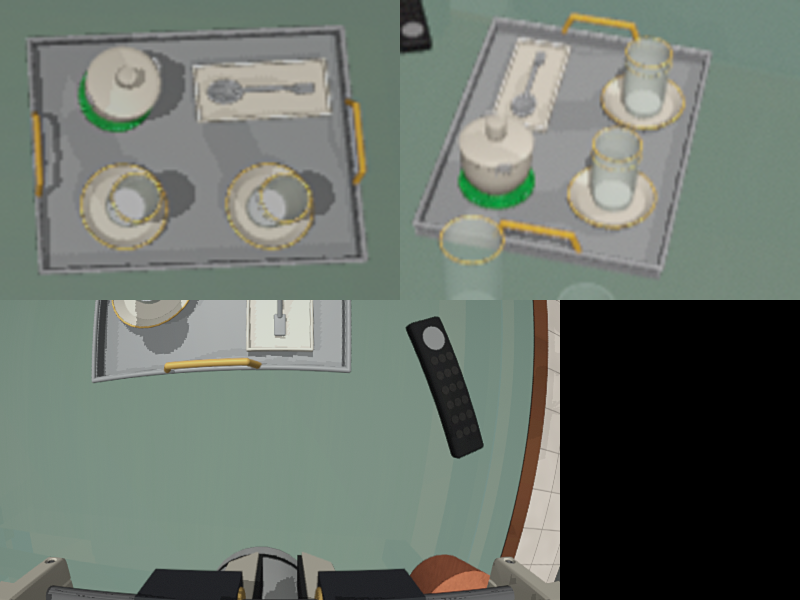

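The end views show:
- **Glasses and bowl:** both glasses upright in their saucers, and the lidded bowl on the coaster.
- **Spoon:** face up and centred along the dish; top-crop spoon mid (260,90), dish centre (262,91).

One last numeric check of the centring, then hand in.

```bash
python3 - <<'E'
from h import *
# end crops: top px = 300+x/2.5, 140+y/2.5
T=lambda x,y,z: at("top",300+x/2.5,140+y/2.5,z)[:2].round(4)
print("glass near rim",T(138,199,.096),"saucer",T(124,205,.016)); print("glass far rim",T(285,199,.096),"saucer",T(270,206,.016))
S=lambda x,y,z: at("side",220+(x-400)/2.5,75+y/2.5,z)[:2].round(4)
print("side near",S(617,142,.096),S(612,197,.016)," far",S(648,54,.096),S(642,101,.016))
print("knob top",T(129,76,.103),"side",S(496,122,.103),"coaster .583,-.086")
print(arm.sign_off())
E
```

```text
glass near rim [ 0.4371 -0.0997] saucer [ 0.4415 -0.096 ]
glass far rim [ 0.4417 -0.2679] saucer [ 0.4452 -0.273 ]
side near [ 0.4427 -0.0968] [ 0.4408 -0.0881]  far [ 0.4455 -0.2601] [ 0.4473 -0.2654]
knob top [ 0.5804 -0.0882] side [ 0.5826 -0.0791] coaster .583,-.086
the job is handed in; nothing more can be done
None
```

The tea tray is laid and the job is handed in, at about 41 s of the 112 s allowed. I did it in the order asked: both tea glasses, then the sugar bowl, then the teaspoon.

**Last checks**
- **Glasses:** both stand upright in their saucers. The near one is about 2.5 mm off centre by the wrist camera and the far one about 4 mm. Rougher hand-picked readings from the top and side views gave up to about 9 mm for the near glass and 6 mm for the far one; I trusted the wrist measurements.
- **Sugar bowl:** it sits on the green coaster with its lid on, 2–3 mm off centre by the wrist and top cameras. The side view disagreed, at about 7 mm.
- **Teaspoon:** it lies face up, lengthwise, in the middle of the spoon dish.
- **Other things:** saucers, coaster and dish look unmoved in the end views. I did not touch the water glass, nut bowl, candle, fork or coloured spoons.
- **Forces:** each thing was set down in small steps. The highest force I read was 14 N, when the first glass touched its saucer.

**What went wrong:** the first try at the bowl's knob closed on air above it, because the fingertips sit about 13 mm behind the reported tool point, not 11 mm ahead as stated. I found this by touching the knob top gently (9 N). I then corrected the height and the second grip held.

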